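# Rake the deburring chips out to dry

### The job

The rinsed ceramic deburring chips lie in a heap in the draining tray: take the hand rake from its rest and rake them out over the whole tray floor into one even layer to dry, none lying or leaning on another, with at least one chip in every sixth of the floor (three parts along its length by two across). Move the chips only with the rake, not with the fingers, keep them all in the tray, do not press the rake hard into the tray, and leave the ink tin, the parts bin and the squeegee alone. Then lay the rake back in both notches of its rest as it was and let go.

Things in the scene. Friction and masses are not known exactly. Their poses are not given: they have to be found in the camera images.
- tray: Stainless draining tray fixed on the bench, dark slotted floor, open top. Inside 190 mm along its x by 270 mm along its y; walls 4 mm thick. Origin on the bench surface under the middle of the floor, z up. Floor top 30 mm above the bench, wall tops 62 mm (66 mm with the rolled rim).
- rake_grip (a point): Centre of the gripping place of the loose hand rake (140 g, balances near here). Wooden handle 20 mm wide (y), 24 mm high (z), straight from 140 mm behind this point (-x) to 62 mm ahead (+x). x points along the handle to the head, z up with the tines down. At the start the rake lies level in its rest, this point within 6 mm of rest_seat.
- rake_head (a point): Middle of the tine tips of the rake, 95 mm ahead of rake_grip along x and 80 mm below it; axes as rake_grip. The head is a steel comb 62 mm wide along y, 9 mm thick along x: five round tines, 6 mm thick, 13.5 mm apart, free for 45 mm under the head bar.
- rest_seat (a point): Where rake_grip lies with the rake home in its rest, 105 mm above the bench; x along the handle to the head's side, z up. The rest is a fixed blue bracket: two upright 4 mm plates 40 mm before and behind this point along x, each with a notch open upward, its floor 12 mm below this point, 22 mm wide there, flaring to 36 mm at its mouth 12 mm above this point; fingers fit between the plates.
- ink_tin: Bystander: blue-banded ink tin, 86 mm across, 100 mm high, origin under its centre.
- parts_bin: Bystander: red open box of screws, 110 x 150 x 48 mm (x, y, z), origin under its centre.
- squeegee: Bystander: wooden squeegee with green blade lying on the bench, 200 mm along x, from 12 mm on the -y side to 54 mm on the +y side, 34 mm high, origin under the wooden grip's centre.
- chip0: Cream ceramic deburring chip, a triangular prism with 40 mm sides, 22 mm thick, 40 g, loose; at the start in the top of the heap. Origin at its centre, z along its thickness; lying on the tray floor, on a face or on a side, its centre is 41 to 42 mm above the bench; resting on others at the start: 63 or 85 mm.
- chip1: Cream ceramic deburring chip, a triangular prism with 40 mm sides, 22 mm thick, 40 g, loose; at the start in the second layer of the heap. Origin at its centre, z along its thickness; lying on the tray floor, on a face or on a side, its centre is 41 to 42 mm above the bench; resting on others at the start: 63 or 85 mm.
- chip2: Cream ceramic deburring chip, a triangular prism with 40 mm sides, 22 mm thick, 40 g, loose; at the start in the second layer of the heap. Origin at its centre, z along its thickness; lying on the tray floor, on a face or on a side, its centre is 41 to 42 mm above the bench; resting on others at the start: 63 or 85 mm.
- chip3: Cream ceramic deburring chip, a triangular prism with 40 mm sides, 22 mm thick, 40 g, loose; at the start in the second layer of the heap. Origin at its centre, z along its thickness; lying on the tray floor, on a face or on a side, its centre is 41 to 42 mm above the bench; resting on others at the start: 63 or 85 mm.
- chip4: Cream ceramic deburring chip, a triangular prism with 40 mm sides, 22 mm thick, 40 g, loose; at the start in the bottom layer of the heap. Origin at its centre, z along its thickness; lying on the tray floor, on a face or on a side, its centre is 41 to 42 mm above the bench; resting on others at the start: 63 or 85 mm.
- chip5: Cream ceramic deburring chip, a triangular prism with 40 mm sides, 22 mm thick, 40 g, loose; at the start in the bottom layer of the heap. Origin at its centre, z along its thickness; lying on the tray floor, on a face or on a side, its centre is 41 to 42 mm above the bench; resting on others at the start: 63 or 85 mm.
- chip6: Cream ceramic deburring chip, a triangular prism with 40 mm sides, 22 mm thick, 40 g, loose; at the start in the bottom layer of the heap. Origin at its centre, z along its thickness; lying on the tray floor, on a face or on a side, its centre is 41 to 42 mm above the bench; resting on others at the start: 63 or 85 mm.
- chip7: Cream ceramic deburring chip, a triangular prism with 40 mm sides, 22 mm thick, 40 g, loose; at the start in the bottom layer of the heap. Origin at its centre, z along its thickness; lying on the tray floor, on a face or on a side, its centre is 41 to 42 mm above the bench; resting on others at the start: 63 or 85 mm.
- chip8: Cream ceramic deburring chip, a triangular prism with 40 mm sides, 22 mm thick, 40 g, loose; at the start in the bottom layer of the heap. Origin at its centre, z along its thickness; lying on the tray floor, on a face or on a side, its centre is 41 to 42 mm above the bench; resting on others at the start: 63 or 85 mm.
- chip9: Cream ceramic deburring chip, a triangular prism with 40 mm sides, 22 mm thick, 40 g, loose; at the start in the bottom layer of the heap. Origin at its centre, z along its thickness; lying on the tray floor, on a face or on a side, its centre is 41 to 42 mm above the bench; resting on others at the start: 63 or 85 mm.

How it is judged:
On the way, in this order (a step that is already met when the one before it is completed fails the run):
1. the rake is taken from its rest and held by the gripper (distance between rake_grip and rest_seat above 0.08 m and contact force between the fingers and rake above 2 N), for 0.2 s.
2. all ten chips lie in the tray in a single layer with at least one in every sixth of the floor, the rake still off its rest (x of chip0 in the frame of tray between -0.095 and 0.095 m and y of chip0 in the frame of tray between -0.135 and 0.135 m and z of chip0 in the frame of tray between 0.03 and 0.048 m and x of chip1 in the frame of tray between -0.095 and 0.095 m and y of chip1 in the frame of tray between -0.135 and 0.135 m and z of chip1 in the frame of tray between 0.03 and 0.048 m and x of chip2 in the frame of tray between -0.095 and 0.095 m and y of chip2 in the frame of tray between -0.135 and 0.135 m and z of chip2 in the frame of tray between 0.03 and 0.048 m and x of chip3 in the frame of tray between -0.095 and 0.095 m and y of chip3 in the frame of tray between -0.135 and 0.135 m and z of chip3 in the frame of tray between 0.03 and 0.048 m and x of chip4 in the frame of tray between -0.095 and 0.095 m and y of chip4 in the frame of tray between -0.135 and 0.135 m and z of chip4 in the frame of tray between 0.03 and 0.048 m and x of chip5 in the frame of tray between -0.095 and 0.095 m and y of chip5 in the frame of tray between -0.135 and 0.135 m and z of chip5 in the frame of tray between 0.03 and 0.048 m and x of chip6 in the frame of tray between -0.095 and 0.095 m and y of chip6 in the frame of tray between -0.135 and 0.135 m and z of chip6 in the frame of tray between 0.03 and 0.048 m and x of chip7 in the frame of tray between -0.095 and 0.095 m and y of chip7 in the frame of tray between -0.135 and 0.135 m and z of chip7 in the frame of tray between 0.03 and 0.048 m and x of chip8 in the frame of tray between -0.095 and 0.095 m and y of chip8 in the frame of tray between -0.135 and 0.135 m and z of chip8 in the frame of tray between 0.03 and 0.048 m and x of chip9 in the frame of tray between -0.095 and 0.095 m and y of chip9 in the frame of tray between -0.135 and 0.135 m and z of chip9 in the frame of tray between 0.03 and 0.048 m and ((x of chip0 in the frame of tray below 0 m and y of chip0 in the frame of tray below -0.045 m) or (x of chip1 in the frame of tray below 0 m and y of chip1 in the frame of tray below -0.045 m) or (x of chip2 in the frame of tray below 0 m and y of chip2 in the frame of tray below -0.045 m) or (x of chip3 in the frame of tray below 0 m and y of chip3 in the frame of tray below -0.045 m) or (x of chip4 in the frame of tray below 0 m and y of chip4 in the frame of tray below -0.045 m) or (x of chip5 in the frame of tray below 0 m and y of chip5 in the frame of tray below -0.045 m) or (x of chip6 in the frame of tray below 0 m and y of chip6 in the frame of tray below -0.045 m) or (x of chip7 in the frame of tray below 0 m and y of chip7 in the frame of tray below -0.045 m) or (x of chip8 in the frame of tray below 0 m and y of chip8 in the frame of tray below -0.045 m) or (x of chip9 in the frame of tray below 0 m and y of chip9 in the frame of tray below -0.045 m)) and ((x of chip0 in the frame of tray below 0 m and y of chip0 in the frame of tray between -0.045 and 0.045 m) or (x of chip1 in the frame of tray below 0 m and y of chip1 in the frame of tray between -0.045 and 0.045 m) or (x of chip2 in the frame of tray below 0 m and y of chip2 in the frame of tray between -0.045 and 0.045 m) or (x of chip3 in the frame of tray below 0 m and y of chip3 in the frame of tray between -0.045 and 0.045 m) or (x of chip4 in the frame of tray below 0 m and y of chip4 in the frame of tray between -0.045 and 0.045 m) or (x of chip5 in the frame of tray below 0 m and y of chip5 in the frame of tray between -0.045 and 0.045 m) or (x of chip6 in the frame of tray below 0 m and y of chip6 in the frame of tray between -0.045 and 0.045 m) or (x of chip7 in the frame of tray below 0 m and y of chip7 in the frame of tray between -0.045 and 0.045 m) or (x of chip8 in the frame of tray below 0 m and y of chip8 in the frame of tray between -0.045 and 0.045 m) or (x of chip9 in the frame of tray below 0 m and y of chip9 in the frame of tray between -0.045 and 0.045 m)) and ((x of chip0 in the frame of tray below 0 m and y of chip0 in the frame of tray above 0.045 m) or (x of chip1 in the frame of tray below 0 m and y of chip1 in the frame of tray above 0.045 m) or (x of chip2 in the frame of tray below 0 m and y of chip2 in the frame of tray above 0.045 m) or (x of chip3 in the frame of tray below 0 m and y of chip3 in the frame of tray above 0.045 m) or (x of chip4 in the frame of tray below 0 m and y of chip4 in the frame of tray above 0.045 m) or (x of chip5 in the frame of tray below 0 m and y of chip5 in the frame of tray above 0.045 m) or (x of chip6 in the frame of tray below 0 m and y of chip6 in the frame of tray above 0.045 m) or (x of chip7 in the frame of tray below 0 m and y of chip7 in the frame of tray above 0.045 m) or (x of chip8 in the frame of tray below 0 m and y of chip8 in the frame of tray above 0.045 m) or (x of chip9 in the frame of tray below 0 m and y of chip9 in the frame of tray above 0.045 m)) and ((x of chip0 in the frame of tray above 0 m and y of chip0 in the frame of tray below -0.045 m) or (x of chip1 in the frame of tray above 0 m and y of chip1 in the frame of tray below -0.045 m) or (x of chip2 in the frame of tray above 0 m and y of chip2 in the frame of tray below -0.045 m) or (x of chip3 in the frame of tray above 0 m and y of chip3 in the frame of tray below -0.045 m) or (x of chip4 in the frame of tray above 0 m and y of chip4 in the frame of tray below -0.045 m) or (x of chip5 in the frame of tray above 0 m and y of chip5 in the frame of tray below -0.045 m) or (x of chip6 in the frame of tray above 0 m and y of chip6 in the frame of tray below -0.045 m) or (x of chip7 in the frame of tray above 0 m and y of chip7 in the frame of tray below -0.045 m) or (x of chip8 in the frame of tray above 0 m and y of chip8 in the frame of tray below -0.045 m) or (x of chip9 in the frame of tray above 0 m and y of chip9 in the frame of tray below -0.045 m)) and ((x of chip0 in the frame of tray above 0 m and y of chip0 in the frame of tray between -0.045 and 0.045 m) or (x of chip1 in the frame of tray above 0 m and y of chip1 in the frame of tray between -0.045 and 0.045 m) or (x of chip2 in the frame of tray above 0 m and y of chip2 in the frame of tray between -0.045 and 0.045 m) or (x of chip3 in the frame of tray above 0 m and y of chip3 in the frame of tray between -0.045 and 0.045 m) or (x of chip4 in the frame of tray above 0 m and y of chip4 in the frame of tray between -0.045 and 0.045 m) or (x of chip5 in the frame of tray above 0 m and y of chip5 in the frame of tray between -0.045 and 0.045 m) or (x of chip6 in the frame of tray above 0 m and y of chip6 in the frame of tray between -0.045 and 0.045 m) or (x of chip7 in the frame of tray above 0 m and y of chip7 in the frame of tray between -0.045 and 0.045 m) or (x of chip8 in the frame of tray above 0 m and y of chip8 in the frame of tray between -0.045 and 0.045 m) or (x of chip9 in the frame of tray above 0 m and y of chip9 in the frame of tray between -0.045 and 0.045 m)) and ((x of chip0 in the frame of tray above 0 m and y of chip0 in the frame of tray above 0.045 m) or (x of chip1 in the frame of tray above 0 m and y of chip1 in the frame of tray above 0.045 m) or (x of chip2 in the frame of tray above 0 m and y of chip2 in the frame of tray above 0.045 m) or (x of chip3 in the frame of tray above 0 m and y of chip3 in the frame of tray above 0.045 m) or (x of chip4 in the frame of tray above 0 m and y of chip4 in the frame of tray above 0.045 m) or (x of chip5 in the frame of tray above 0 m and y of chip5 in the frame of tray above 0.045 m) or (x of chip6 in the frame of tray above 0 m and y of chip6 in the frame of tray above 0.045 m) or (x of chip7 in the frame of tray above 0 m and y of chip7 in the frame of tray above 0.045 m) or (x of chip8 in the frame of tray above 0 m and y of chip8 in the frame of tray above 0.045 m) or (x of chip9 in the frame of tray above 0 m and y of chip9 in the frame of tray above 0.045 m)) and distance between rake_grip and rest_seat above 0.03 m), for 0.2 s.
At the end, for the whole second after the job is handed in: All ten chips are at rest in the tray, centres under 18 mm above its floor (none on another); each sixth of the floor (3 equal parts along y, 2 along x) holds a chip's centre; the rake lies still and level in its rest, grip point within 20 mm of the seat lengthwise, 8 mm across, 6 mm in height (x of chip0 in the frame of tray between -0.095 and 0.095 m and y of chip0 in the frame of tray between -0.135 and 0.135 m and z of chip0 in the frame of tray between 0.03 and 0.048 m and x of chip1 in the frame of tray between -0.095 and 0.095 m and y of chip1 in the frame of tray between -0.135 and 0.135 m and z of chip1 in the frame of tray between 0.03 and 0.048 m and x of chip2 in the frame of tray between -0.095 and 0.095 m and y of chip2 in the frame of tray between -0.135 and 0.135 m and z of chip2 in the frame of tray between 0.03 and 0.048 m and x of chip3 in the frame of tray between -0.095 and 0.095 m and y of chip3 in the frame of tray between -0.135 and 0.135 m and z of chip3 in the frame of tray between 0.03 and 0.048 m and x of chip4 in the frame of tray between -0.095 and 0.095 m and y of chip4 in the frame of tray between -0.135 and 0.135 m and z of chip4 in the frame of tray between 0.03 and 0.048 m and x of chip5 in the frame of tray between -0.095 and 0.095 m and y of chip5 in the frame of tray between -0.135 and 0.135 m and z of chip5 in the frame of tray between 0.03 and 0.048 m and x of chip6 in the frame of tray between -0.095 and 0.095 m and y of chip6 in the frame of tray between -0.135 and 0.135 m and z of chip6 in the frame of tray between 0.03 and 0.048 m and x of chip7 in the frame of tray between -0.095 and 0.095 m and y of chip7 in the frame of tray between -0.135 and 0.135 m and z of chip7 in the frame of tray between 0.03 and 0.048 m and x of chip8 in the frame of tray between -0.095 and 0.095 m and y of chip8 in the frame of tray between -0.135 and 0.135 m and z of chip8 in the frame of tray between 0.03 and 0.048 m and x of chip9 in the frame of tray between -0.095 and 0.095 m and y of chip9 in the frame of tray between -0.135 and 0.135 m and z of chip9 in the frame of tray between 0.03 and 0.048 m and ((x of chip0 in the frame of tray below 0 m and y of chip0 in the frame of tray below -0.045 m) or (x of chip1 in the frame of tray below 0 m and y of chip1 in the frame of tray below -0.045 m) or (x of chip2 in the frame of tray below 0 m and y of chip2 in the frame of tray below -0.045 m) or (x of chip3 in the frame of tray below 0 m and y of chip3 in the frame of tray below -0.045 m) or (x of chip4 in the frame of tray below 0 m and y of chip4 in the frame of tray below -0.045 m) or (x of chip5 in the frame of tray below 0 m and y of chip5 in the frame of tray below -0.045 m) or (x of chip6 in the frame of tray below 0 m and y of chip6 in the frame of tray below -0.045 m) or (x of chip7 in the frame of tray below 0 m and y of chip7 in the frame of tray below -0.045 m) or (x of chip8 in the frame of tray below 0 m and y of chip8 in the frame of tray below -0.045 m) or (x of chip9 in the frame of tray below 0 m and y of chip9 in the frame of tray below -0.045 m)) and ((x of chip0 in the frame of tray below 0 m and y of chip0 in the frame of tray between -0.045 and 0.045 m) or (x of chip1 in the frame of tray below 0 m and y of chip1 in the frame of tray between -0.045 and 0.045 m) or (x of chip2 in the frame of tray below 0 m and y of chip2 in the frame of tray between -0.045 and 0.045 m) or (x of chip3 in the frame of tray below 0 m and y of chip3 in the frame of tray between -0.045 and 0.045 m) or (x of chip4 in the frame of tray below 0 m and y of chip4 in the frame of tray between -0.045 and 0.045 m) or (x of chip5 in the frame of tray below 0 m and y of chip5 in the frame of tray between -0.045 and 0.045 m) or (x of chip6 in the frame of tray below 0 m and y of chip6 in the frame of tray between -0.045 and 0.045 m) or (x of chip7 in the frame of tray below 0 m and y of chip7 in the frame of tray between -0.045 and 0.045 m) or (x of chip8 in the frame of tray below 0 m and y of chip8 in the frame of tray between -0.045 and 0.045 m) or (x of chip9 in the frame of tray below 0 m and y of chip9 in the frame of tray between -0.045 and 0.045 m)) and ((x of chip0 in the frame of tray below 0 m and y of chip0 in the frame of tray above 0.045 m) or (x of chip1 in the frame of tray below 0 m and y of chip1 in the frame of tray above 0.045 m) or (x of chip2 in the frame of tray below 0 m and y of chip2 in the frame of tray above 0.045 m) or (x of chip3 in the frame of tray below 0 m and y of chip3 in the frame of tray above 0.045 m) or (x of chip4 in the frame of tray below 0 m and y of chip4 in the frame of tray above 0.045 m) or (x of chip5 in the frame of tray below 0 m and y of chip5 in the frame of tray above 0.045 m) or (x of chip6 in the frame of tray below 0 m and y of chip6 in the frame of tray above 0.045 m) or (x of chip7 in the frame of tray below 0 m and y of chip7 in the frame of tray above 0.045 m) or (x of chip8 in the frame of tray below 0 m and y of chip8 in the frame of tray above 0.045 m) or (x of chip9 in the frame of tray below 0 m and y of chip9 in the frame of tray above 0.045 m)) and ((x of chip0 in the frame of tray above 0 m and y of chip0 in the frame of tray below -0.045 m) or (x of chip1 in the frame of tray above 0 m and y of chip1 in the frame of tray below -0.045 m) or (x of chip2 in the frame of tray above 0 m and y of chip2 in the frame of tray below -0.045 m) or (x of chip3 in the frame of tray above 0 m and y of chip3 in the frame of tray below -0.045 m) or (x of chip4 in the frame of tray above 0 m and y of chip4 in the frame of tray below -0.045 m) or (x of chip5 in the frame of tray above 0 m and y of chip5 in the frame of tray below -0.045 m) or (x of chip6 in the frame of tray above 0 m and y of chip6 in the frame of tray below -0.045 m) or (x of chip7 in the frame of tray above 0 m and y of chip7 in the frame of tray below -0.045 m) or (x of chip8 in the frame of tray above 0 m and y of chip8 in the frame of tray below -0.045 m) or (x of chip9 in the frame of tray above 0 m and y of chip9 in the frame of tray below -0.045 m)) and ((x of chip0 in the frame of tray above 0 m and y of chip0 in the frame of tray between -0.045 and 0.045 m) or (x of chip1 in the frame of tray above 0 m and y of chip1 in the frame of tray between -0.045 and 0.045 m) or (x of chip2 in the frame of tray above 0 m and y of chip2 in the frame of tray between -0.045 and 0.045 m) or (x of chip3 in the frame of tray above 0 m and y of chip3 in the frame of tray between -0.045 and 0.045 m) or (x of chip4 in the frame of tray above 0 m and y of chip4 in the frame of tray between -0.045 and 0.045 m) or (x of chip5 in the frame of tray above 0 m and y of chip5 in the frame of tray between -0.045 and 0.045 m) or (x of chip6 in the frame of tray above 0 m and y of chip6 in the frame of tray between -0.045 and 0.045 m) or (x of chip7 in the frame of tray above 0 m and y of chip7 in the frame of tray between -0.045 and 0.045 m) or (x of chip8 in the frame of tray above 0 m and y of chip8 in the frame of tray between -0.045 and 0.045 m) or (x of chip9 in the frame of tray above 0 m and y of chip9 in the frame of tray between -0.045 and 0.045 m)) and ((x of chip0 in the frame of tray above 0 m and y of chip0 in the frame of tray above 0.045 m) or (x of chip1 in the frame of tray above 0 m and y of chip1 in the frame of tray above 0.045 m) or (x of chip2 in the frame of tray above 0 m and y of chip2 in the frame of tray above 0.045 m) or (x of chip3 in the frame of tray above 0 m and y of chip3 in the frame of tray above 0.045 m) or (x of chip4 in the frame of tray above 0 m and y of chip4 in the frame of tray above 0.045 m) or (x of chip5 in the frame of tray above 0 m and y of chip5 in the frame of tray above 0.045 m) or (x of chip6 in the frame of tray above 0 m and y of chip6 in the frame of tray above 0.045 m) or (x of chip7 in the frame of tray above 0 m and y of chip7 in the frame of tray above 0.045 m) or (x of chip8 in the frame of tray above 0 m and y of chip8 in the frame of tray above 0.045 m) or (x of chip9 in the frame of tray above 0 m and y of chip9 in the frame of tray above 0.045 m)) and linear speed of each of chip0, chip1, chip2, chip3, chip4, chip5, chip6, chip7, chip8, chip9 below 0.02 m/s and x of rake_grip in the frame of rest_seat between -0.02 and 0.02 m and y of rake_grip in the frame of rest_seat between -0.008 and 0.008 m and z of rake_grip in the frame of rest_seat between -0.006 and 0.006 m and angle between rake_grip's own z axis and vertical below 0.1 rad and angle between the x axis of rake_grip and the x axis of rest_seat, either way round below 0.15 rad and linear speed of rake below 0.03 m/s); the robot touches nothing.
It fails at once if a chip is touched by the fingers (more than 1 N) (contact force between the fingers and chip0 above 1 N or contact force between the fingers and chip1 above 1 N or contact force between the fingers and chip2 above 1 N or contact force between the fingers and chip3 above 1 N or contact force between the fingers and chip4 above 1 N or contact force between the fingers and chip5 above 1 N or contact force between the fingers and chip6 above 1 N or contact force between the fingers and chip7 above 1 N or contact force between the fingers and chip8 above 1 N or contact force between the fingers and chip9 above 1 N).
It fails at once if the rake is pressed into the tray with more than 40 N (contact force between rake and tray above 40 N).
It fails at once if the ink tin, the parts bin or the squeegee is moved by more than 20 mm (distance of any of ink_tin, parts_bin, squeegee from where it was at the start of the episode above 0.02 m).
It also fails if it takes over 70 s, if anything falls off the work surface, if the arm or the gripper's body presses on something with over 40 N, if the wrist force passes 120 N, or if a joint passes its speed limit or range.

### The arm

A 6-joint arm with a two-finger parallel gripper is mounted at the origin on the work surface. World frame = base frame: x ahead of the robot, y to its left, z up, the work surface at z = 0. Lengths are in m, angles in rad, forces in N, time in s.
With the tool pointing down it reaches from about 0.375 to 0.825 m from the base axis. Payload 5.5 kg.
Tool frame: the origin (TCP) lies midway between the tips of the shut fingers; the grasp point (between the pads) lies 19 mm behind it (robot.grip_point_offset is the z of the grasp point in the tool frame, in m); z points along the fingers, y is the direction in which the jaws open and shut (so a half turn about z gives the same grasp; the last joint's range is limited). The gripper opens to 85 mm and grips with 20 to 120 N. Pads are 22 mm wide; open, the fingers measure 114 mm over their backs; the gripper's body (76 mm by 85 mm) begins 54 mm behind the grasp point. The pads swing forward as they close: fully open they stand 13 mm farther back than shut.
Start: joints at [1.198, 0.314, -0.047, 1.21, 0, 1.571], TCP at [0.219, 0.559, 0.231] pointing down, gripper open.
Joint ranges: [-2.67, 2.67], [-0.69, 1.73], [-1.03, 1.25], [-2.08, 2.16], [-1.42, 1.45], [-3.14, 3.14]. Speed limits (rad/s): [2.39, 2.39, 3.01, 3.14, 3.14, 3.14].

### API

Orientations are given as [roll, pitch, yaw] about the fixed x, y, z axes, in that order (R = Rz(yaw) Ry(pitch) Rx(roll)).
In Python, from bench import robot, viewer, spotter gives the robot as it stands.
- The arm moves only by the tool drive_tool, never from a script. Its argument "deltas" is a list of rows, each a list of 2 entries, a list of its own where there are three numbers: the shift along the world's x, y, z in cm, then the turn about the world's z in rad. In form: [[[dx, dy, dz], turn], ...]. A call has 1 to 20 rows; each row shifts and turns the commanded pose from where the row before left it; what a row does not reach is not made up. A row lasts 1/12 s, in which the tool goes at most 41.7 mm and 7.16 degrees, less where a joint would pass 70% of its speed; a pose out of reach is approached as far as the arm can. A call with a gripper value outside its range is refused whole. "hand" is the gripper command: -1 is fully open, 1 is shut, values between are in proportion, set as the call begins (left out, the last holds). The fingers move at their own pace and stop on an object; "grip_force" is the grip in N (left out, the last holds). Time passes only in rows, so rows that do not move let the fingers close. It gives the time, the measured TCP pose, the force and the opening at its end, in the units of the state.
- robot.read_state(): the state, without advancing time (a new reading comes with each control period).
- viewer.read_camera(name): name is "scene" or "top" or "wrist"; returns the picture (400x640x3 uint8, red, green, blue); there is no depth.
- viewer.camera_info(name): a dict with "K" (3x3 intrinsics, pixels), "pose" (4x4, takes a point from camera to world coordinates); the wrist camera has in their place "hand_eye" (4x4, takes a point from camera to tool coordinates, whose origin is the TCP and whose axes are the flange's). Camera axes: x right, y up, looking along -z (the intrinsics and any distortion apply to the point x, -y, -z); pixel columns grow to the right and rows downward; lengths in m; the calibration is good to about 2 mm. The wrist camera is an equidistant fisheye: a pixel r from the principal point sees the ray r / f radians off the axis. A picture is of the moment at which its call begins: read the wrist's pose just before it. camera_info takes no time and is no camera call.
- robot.close_job(): hands the job in, once; it reports no verdict.
Trained networks look in the newest picture that a camera, given by its name, has taken for a name from the list of things; names that differ only in an ending like _2 or _b are one class to them, and where a whole thing is asked for, a point or a joint stands for the part that bears it (a point fixed in the world has none). Each returns a list of dicts, best first, with "score" (0 to 1); they miss things now and then, are a little off and sometimes report something else, mostly with a low value. They report only what shows in the picture. A call takes as long as a camera call.
- spotter.silhouettes(camera, target): "pixels" (400x640 bool, what is visible of it) and "rect" ([centre column, centre row, width, height] in pixels, round what is visible of it).
The state is a dict: "time": time; "joint_positions": joint angles; "joint_velocities": joint speeds; "effort": joint torques, N m; "ee_pos": TCP position; "tool_rot": TCP orientation; "contact_force": force on the tool from outside, world axes, zero at the start; "wrist_torque": the same for the moment, N m; "width": finger opening in m.
Only numpy, scipy, OpenCV 4.12 (cv2) and the standard library are available. Lean on these libraries where they do the work, as an engineer would, in place of code of your own. Each camera call takes 0.05 s, during which the arm holds its last target. There are 200 camera calls.

## Working session

There is one attempt and no reset: what is moved stays moved. The work goes in short steps, Python scripts to look and compute and a tool call to move; the robot and the scene stay as the last step left them, time stands still between calls to the robot, and variables do not carry over. Pictures are saved under pics/ and viewed, about 8 in all and at most 12, crops included, and the job is handed in when it is done.

Besides the shell and the picture viewer there is one more tool, called after "Call:" as name(argument=value, ...), one argument or row to a line, values as JSON. drive_tool: Moves the arm, as the interface text tells. Its arguments: {"type":"object","properties":{"deltas":{"type":"array","items":{"type":"array"}},"hand":{"type":"number"},"grip_force":{"type":"number"}},"required":["deltas"]}

```bash
mkdir -p pics; cat > h.py <<'E'
import numpy as np, cv2
from bench import robot, viewer, spotter
def snap(cam,name=None):
    im=viewer.read_camera(cam)
    if name: cv2.imwrite('pics/'+name,cv2.cvtColor(im,cv2.COLOR_RGB2BGR))
    return im
def ray(cam,u,v):
    i=viewer.camera_info(cam);K=np.array(i['K']);P=np.array(i['pose'])
    d=P[:3,:3]@np.array([(u-K[0,2])/K[0,0],-(v-K[1,2])/K[1,1],-1]);return P[:3,3],d
def at(cam,u,v,z):
    o,d=ray(cam,u,v);return (o+d*(z-o[2])/d[2])
def proj(cam,p):
    i=viewer.camera_info(cam);K=np.array(i['K']);P=np.array(i['pose'])
    c=P[:3,:3].T@(np.asarray(p)-P[:3,3]);return np.array([K[0,2]+K[0,0]*c[0]/-c[2],K[1,2]-K[1,1]*c[1]/-c[2]])
E
python3 - <<'E'
from h import *
a=snap('top','top0.png');b=snap('scene','sc0.png')
print(robot.read_state())
for c in('top','scene'):
    print(viewer.camera_info(c))
    for t in('tray','rake_grip','ink_tin','parts_bin','squeegee','chip0'):
        for d in spotter.silhouettes(c,t)[:10]:
            print(c,t,round(d['score'],2),np.round(d['rect']))
E
```

```text
{'time': 0.1, 'joint_positions': array([ 1.19797127e+00,  3.14168945e-01, -4.79756146e-02,  1.21020903e+00,
       -1.21221075e-05,  1.57078374e+00]), 'joint_velocities': array([ 5.11919787e-04, -2.87568338e-03,  9.64031950e-04, -2.02785515e-04,
        2.83492725e-05, -1.10988018e-03]), 'effort': array([-4.30546934e-04, -5.40765488e+01,  3.40541732e+01,  1.11265120e-02,
       -4.71769772e-05,  6.67000450e-06]), 'ee_pos': array([0.21836161, 0.55829183, 0.23051413]), 'tool_rot': array([-3.14003539e+00,  1.21024867e-05,  2.76878021e+00]), 'contact_force': array([ 0.36175134, -0.26832921,  0.93701892]), 'wrist_torque': array([-0.0446842 , -0.01601885,  0.02920609]), 'width': 0.08546897069018486}
{'K': array([[378.68442814,   0.        , 316.82313137],
       [  0.        , 378.68442814, 198.2606975 ],
       [  0.        ,   0.        ,   1.        ]]), 'pose': array([[ 1.01261380e-02,  9.85035593e-01, -1.72053313e-01,
         4.76755425e-01],
       [-9.99946195e-01,  1.03624417e-02,  4.75322008e-04,
         5.58501466e-02],
       [ 2.25110153e-03,  1.72039243e-01,  9.85087525e-01,
[... 968 characters left out ...]
   [ 0.        ,  0.        ,  0.        ,  1.        ]])}
scene tray 0.57 [356. 235. 136. 106.]
scene tray 0.51 [383. 247.   6.  17.]
scene rake_grip 0.92 [310. 151.  82.  38.]
scene ink_tin 0.81 [253. 249.  45.  69.]
scene parts_bin 0.54 [252. 248.  48.  68.]
scene parts_bin 0.19 [356. 251.  17.  15.]
scene squeegee 0.74 [226. 185.  75.  52.]
scene squeegee 0.67 [461. 312. 116.  55.]
scene chip0 0.68 [354. 235.  14.  18.]
scene chip0 0.67 [384. 246.   6.  16.]
scene chip0 0.65 [354. 253.  15.  17.]
scene chip0 0.64 [372. 243.  20.  19.]
scene chip0 0.56 [370. 256.  11.  10.]
scene chip0 0.53 [365. 228.  20.  14.]
scene chip0 0.37 [377. 230.   8.   7.]
scene chip0 0.25 [253. 248.  45.  66.]
```

```bash
sleep 1
python3 - <<'E'
import cv2
a=cv2.imread('pics/top0.png')[100:330,130:530];b=cv2.imread('pics/sc0.png')
cv2.imwrite('pics/a.png',cv2.resize(a,(800,460),interpolation=cv2.INTER_CUBIC))
cv2.imwrite('pics/b.png',cv2.resize(b[100:350,180:540],(792,550),interpolation=cv2.INTER_CUBIC))
E
```

```text
(no output)
```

View pics/a.png

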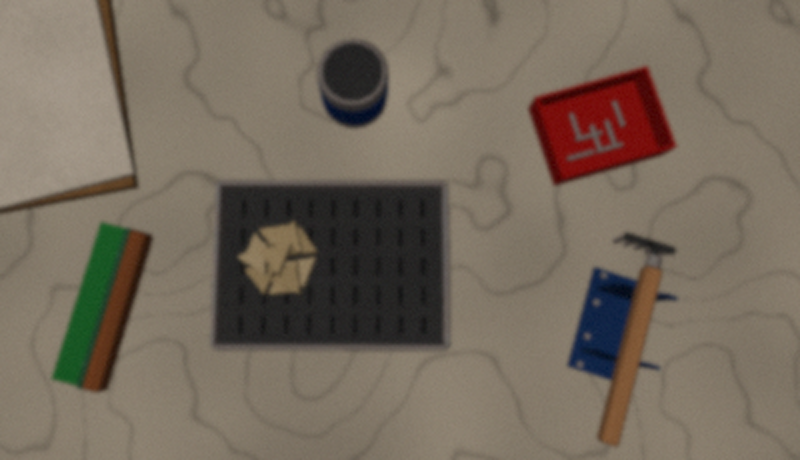

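View pics/b.png

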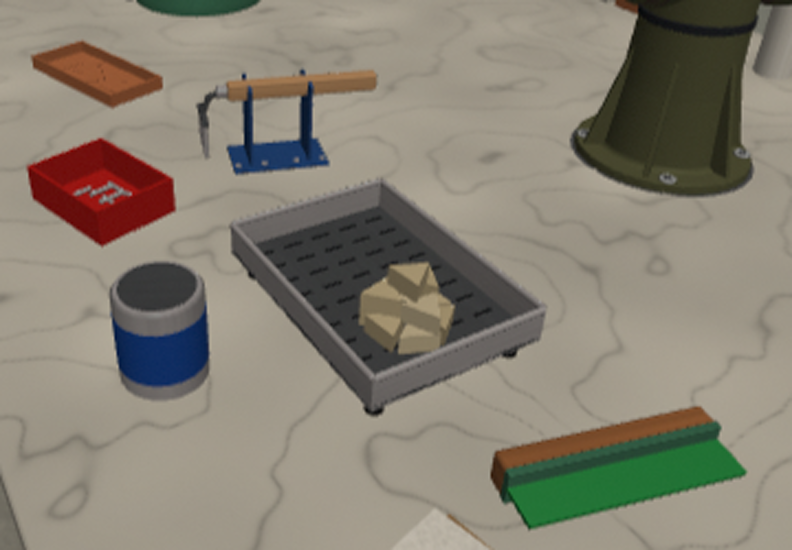

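The top view shows the heap left of the tray's centre (crop ~280,258). The rake is in its rest at right, with the handle from crop (652,266) to (609,443), and its head toward +x. The tin, bin and squeegee are clear of both.

```bash
python3 - <<'E'
from h import *
f=lambda u,v,z:np.round(at('top',130+u/2,100+v/2,z),4)
print('handle',f(653,266,.117),f(609,443,.117))
for p in[(219,183),(446,183),(449,348),(213,348)]:print('rim',f(*p,.066))
# rim in scene
g=lambda u,v,z:np.round(at('scene',180+u/2.2,100+v/2.2,z),4)
for p in[(232,226),(381,181),(545,310),(374,374)]:print('srim',g(*p,.066))
print('shandle',g(228,80,.117),g(376,71,.117))
for d in spotter.silhouettes('top','rake_grip')[:1]:
    ys,xs=np.nonzero(d['pixels']);m=ys>236
    pts=np.stack([xs[m],ys[m]],1).astype(np.float32);vx,vy,x0,y0=cv2.fitLine(pts,cv2.DIST_HUBER,0,.01,.01).ravel()
    ymin,ymax=ys.min(),ys.max()
    P=[at('top',x0+(v-y0)*vx/vy,v,.112) for v in(236,321)]
    d=P[0]-P[1];print(P,'yaw',np.arctan2(d[1],d[0]),ymin,ymax)
print('heap',f(280,258,.07), f(240,258,.041),f(315,258,.041),f(280,295,.041))
E
```

```text
handle [ 0.5495 -0.2595  0.117 ] [ 0.3577 -0.2017  0.117 ]
rim [0.6491 0.2432 0.066 ]
rim [ 0.652  -0.0323  0.066 ]
rim [ 0.4555 -0.0345  0.066 ]
rim [0.4528 0.2413 0.066 ]
srim [ 0.6573 -0.0187  0.066 ]
srim [ 0.4625 -0.0226  0.066 ]
srim [0.4608 0.2503 0.066 ]
srim [0.65   0.2457 0.066 ]
shandle [ 0.5444 -0.2631  0.117 ] [ 0.3567 -0.1977  0.117 ]
[array([ 0.54313822, -0.25763768,  0.112     ]), array([ 0.35803112, -0.19921298,  0.112     ])] yaw -0.3057306739863385 216 322
heap [0.5585 0.1659 0.07  ] [0.5606 0.2184 0.041 ] [0.5615 0.1265 0.041 ] [0.5161 0.168  0.041 ]
```

Call:
drive_tool(
  deltas=[
    [[1.75, -2.5, 0], 0.005],
    [[1.75, -2.5, 0], 0.005],
    [[1.75, -2.5, 0], 0.005],
    [[1.75, -2.5, 0], 0.005],
    [[1.75, -2.5, 0], 0.005],
    [[1.75, -2.5, 0], 0.005],
    [[1.75, -2.5, 0], 0.005],
    [[1.75, -2.5, 0], 0.005],
    [[1.75, -2.5, 0], 0.005],
    [[1.75, -2.5, 0], 0.005],
    [[1.75, -2.5, 0], 0.005],
    [[1.75, -2.5, 0], 0.005],
    [[1.75, -2.5, 0], 0.005],
    [[1.75, -2.5, 0], 0.005],
  ],
  hand=-1,
  grip_force=80,
)

```text
time: 1.92
ee_pos: [0.4642, 0.2075, 0.2315]
tool_rot: [3.141, 0.0, 2.839]
contact_force: [1.2, 0.3, -0.7]
width: 0.0855
```

Call:
drive_tool(
  deltas=[
    [[0.15, -3, 0], 0],
    [[0.15, -3, 0], 0],
    [[0.15, -3, 0], 0],
    [[0.15, -3, 0], 0],
    [[0.15, -3, 0], 0],
    [[0.15, -3, 0], 0],
    [[0.15, -3, 0], 0],
    [[0.15, -3, 0], 0],
    [[0.15, -3, 0], 0],
    [[0.15, -3, 0], 0],
    [[0.15, -3, 0], 0],
    [[0.15, -3, 0], 0],
    [[0.15, -3, 0], 0],
    [[0.15, -3, 0], 0],
    [[0.15, -3, 0], 0],
    [[0, 0, 0], 0],
    [[0, 0, 0], 0],
  ],
)

```text
time: 3.33
ee_pos: [0.4858, -0.2424, 0.2311]
tool_rot: [3.141, -0.0, 2.836]
contact_force: [-0.5, -0.6, 0.4]
width: 0.0853
```

```bash
cat >> h.py <<'E'
from scipy.spatial.transform import Rotation as Ro
def wat(u,v,z,s):
    i=viewer.camera_info('wrist');K=np.array(i['K']);H=np.array(i['hand_eye'])
    a,b=(u-K[0,2]),(v-K[1,2]);r=np.hypot(a,b)/K[0,0];phi=np.arctan2(b,a)
    d=np.array([np.sin(r)*np.cos(phi),-np.sin(r)*np.sin(phi),-np.cos(r)])
    R=Ro.from_euler('xyz',s['tool_rot']).as_matrix()
    o=R@H[:3,3]+s['ee_pos'];d=R@H[:3,:3]@d
    return o+d*(z-o[2])/d[2]
E
python3 - <<'E'
from h import *
s=robot.read_state();im=snap('wrist','w1.png')
print({k:np.round(v,3) for k,v in viewer.camera_info('wrist').items()})
d=spotter.silhouettes('wrist','rake_grip')
print([(x['score'],x['rect']) for x in d])
m=d[0]['pixels'];v=im.copy();
c,_=cv2.findContours(m.astype(np.uint8),cv2.RETR_EXTERNAL,cv2.CHAIN_APPROX_NONE);cv2.drawContours(v,c,-1,(255,0,255),1)
cv2.imwrite('pics/w1c.png',cv2.cvtColor(v,cv2.COLOR_RGB2BGR))
E
```

```text
{'K': array([[309.707,   0.   , 320.223],
       [  0.   , 309.707, 200.627],
       [  0.   ,   0.   ,   1.   ]]), 'hand_eye': array([[-0.001,  0.958,  0.286,  0.073],
       [ 1.   ,  0.001, -0.   ,  0.001],
       [-0.   ,  0.286, -0.958, -0.143],
       [ 0.   ,  0.   ,  0.   ,  1.   ]])}
[(0.87, [320.4, 158.7, 53.5, 245.0])]
```

View pics/w1c.png

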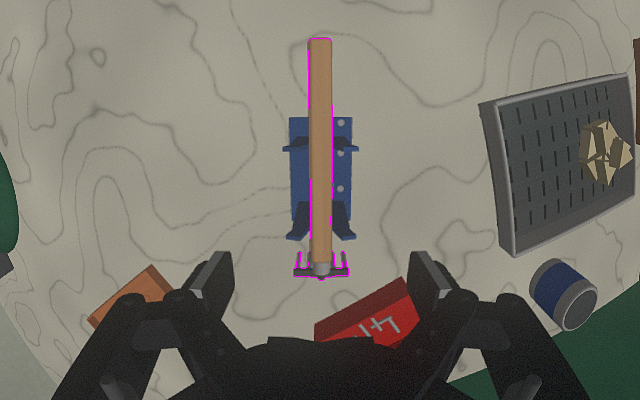

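The wrist view shows the rake lying centred between the open jaws, with its tail end at (320,39) and its handle's head end at about (320,263). The mask fits.

```bash
python3 - <<'E'
from h import *
s=robot.read_state()
t=wat(320,39,.117,s);h=wat(320.5,262,.117,s);d=h-t
print(t,h,np.linalg.norm(d),np.arctan2(d[1],d[0]))
u=d/np.linalg.norm(d);print('grip',h-.062*u,t+.14*u)
a=wat(288,149,.117,s);b=wat(353,149,.117,s);c=wat(288,238,.117,s);e=wat(354,238,.117,s)
print('plates',(a+b)/2,(c+e)/2)
E
```

```text
[ 0.35835363 -0.20011508  0.117     ] [ 0.54660756 -0.25867049  0.117     ] 0.19715038974216326 -0.3015586377356448
grip [ 0.48740532 -0.24025594  0.117     ] [ 0.49203609 -0.24169632  0.117     ]
plates [ 0.4466364  -0.22735412  0.117     ] [ 0.52344114 -0.2509318   0.117     ]
```

Call:
drive_tool(
  deltas=[
    [[0.1, 0.1, -2], 0.003],
    [[0.1, 0.05, -3], 0],
    [[0, 0, -3], 0],
    [[0, 0, -3], 0],
    [[0, 0, -2], 0],
    [[0, 0, -1.3], 0],
    [[0, 0, 0], 0],
  ],
)

```text
time: 4.02
ee_pos: [0.4858, -0.2371, 0.0854]
tool_rot: [3.14, -0.005, 2.844]
contact_force: [-1.6, -0.2, -0.9]
width: 0.0854
```

Call:
drive_tool(
  deltas=[
    [[0, 0, 0], 0],
    [[0, 0, 0], 0],
    [[0, 0, 0], 0],
    [[0, 0, 0], 0],
    [[0, 0, 0], 0],
    [[0, 0, 0], 0],
    [[0, 0, 0], 0],
    [[0, 0, 0], 0],
    [[0, 0, 0], 0],
  ],
  hand=1,
  grip_force=90,
)

```text
time: 4.77
ee_pos: [0.4885, -0.2413, 0.0896]
tool_rot: [-3.139, 0.002, 2.841]
contact_force: [-1.6, -3.6, 5.8]
width: 0.0187
```

Call:
drive_tool(
  deltas=[
    [[0, 0, 1], 0],
    [[0, 0, 2], 0],
    [[0, 0, 2.5], 0],
    [[0, 0, 2.5], 0],
    [[0, 0, 2.5], 0],
    [[0, 0, 1.5], 0],
    [[0, 0, 0], 0],
  ],
)

```text
time: 5.35
ee_pos: [0.49, -0.2404, 0.2125]
tool_rot: [-3.141, 0.006, 2.842]
contact_force: [0.8, 0.1, -0.7]
width: 0.0186
```

Call:
drive_tool(
  deltas=[
    [[0.45, 2.2, 0], 0.117],
    [[0.45, 2.2, 0], 0.117],
    [[0.45, 2.2, 0], 0.117],
    [[0.45, 2.2, 0], 0.117],
    [[0.45, 2.2, 0], 0.117],
    [[0.45, 2.2, 0], 0.117],
    [[0.45, 2.2, 0], 0.117],
    [[0.45, 2.2, 0], 0.117],
    [[0.45, 2.2, 0], 0.117],
    [[0.45, 2.2, 0], 0.117],
    [[0.45, 2.2, 0], 0.117],
    [[0.45, 2.2, 0], 0.117],
    [[0.45, 2.2, 0], 0.117],
    [[0.45, 2.2, 0], 0.117],
    [[0.45, 2.2, 0], 0.117],
    [[0.45, 2.2, 0], 0.117],
    [[0, 0, 0], 0],
    [[0, 0, 0], 0],
  ],
)

```text
time: 6.85
ee_pos: [0.5592, 0.1133, 0.207]
tool_rot: [3.139, -0.0, -1.568]
contact_force: [-0.4, -0.9, -1.9]
width: 0.0188
```

```bash
python3 - <<'E'
from h import *
a=snap('top');b=snap('scene')
a=cv2.resize(a[170:310,200:400],(560,392),interpolation=cv2.INTER_CUBIC)
b=cv2.resize(b[130:320,230:430],(413,392),interpolation=cv2.INTER_CUBIC)
v=np.hstack([a,b]);v=cv2.resize(v,(800,int(392*800/973)))
cv2.imwrite('pics/c1.png',cv2.cvtColor(v,cv2.COLOR_RGB2BGR))
E
```

```text
(no output)
```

View pics/c1.png

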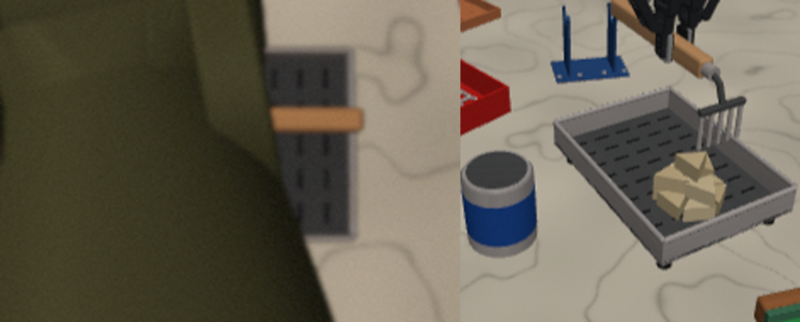

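Call:
drive_tool(
  deltas=[
    [[0, 0.8, -2.5], 0],
    [[0, 0, -2.5], 0],
    [[0, 0, -1.8], 0],
    [[0, -1, 0], 0],
    [[0, -1.2, 0], 0],
    [[0, -1.2, 0], 0],
    [[0, -1.2, 0], 0],
    [[0, -1.2, 0], 0],
    [[0, -1.2, 0], 0],
    [[0, -1.2, 0], 0],
    [[0, -1.2, 0], 0],
    [[0, -1.2, 0], 0],
    [[0, -1.2, 0], 0],
    [[0, 0, 0], 0],
  ],
)

```text
time: 8.12
ee_pos: [0.56, -0.0001, 0.1403]
tool_rot: [3.142, -0.001, -1.571]
contact_force: [-0.0, -0.6, -1.0]
width: 0.0184
```

```bash
cat >> h.py <<'E'
def quick(name,wr=False):
    b=snap('scene');b=cv2.resize(b[170:310,280:430],(600,560),interpolation=cv2.INTER_CUBIC)
    cv2.imwrite('pics/'+name,cv2.cvtColor(b,cv2.COLOR_RGB2BGR))
E
python3 - <<'E'
from h import *
quick('c2.png')
for dx in(-.031,0,.031):
  s=robot.read_state()['ee_pos'];print(s,(proj('scene',[s[0]+dx,s[1]+.095,s[2]-.0605])-[280,170])*4)
E
```

```text
[0.5600082  0.00099133 0.14027152] [313.72985557 149.5041152 ]
[0.5600082  0.00099133 0.14027152] [267.79136072 164.27782681]
[0.5600082  0.00099133 0.14027152] [220.46341557 179.49838236]
```

View pics/c2.png

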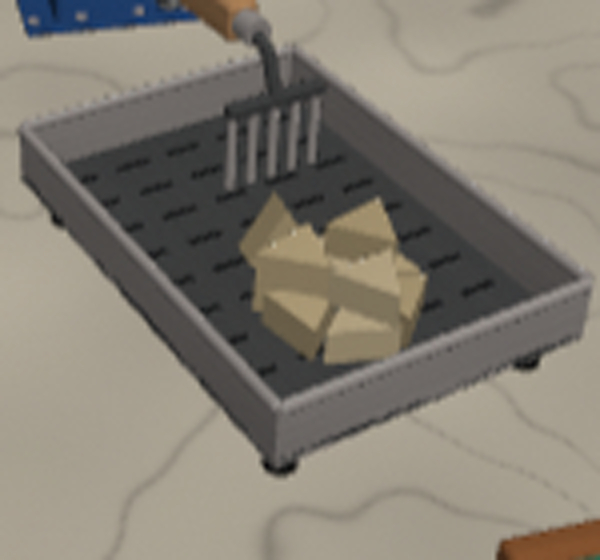

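The top chip is off, lying or leaning on the −y side of the heap near (270,225). Three second-layer chips remain. Next is the second-layer stroke.

Call:
drive_tool(
  deltas=[
    [[0, 0, 2.5], 0],
    [[0, 3.2, 0.5], 0],
    [[0, 3.2, 0], 0],
    [[0, 3.2, 0], 0],
    [[0, 3.3, 0], 0],
    [[0, 0, -2.2], 0],
    [[0, 0, -2.2], 0],
    [[0, 0, -0.5], 0],
    [[0, -1, 0], 0],
    [[0, -1, 0], 0],
    [[0, -1, 0], 0],
    [[0, -1, 0], 0],
    [[0, -1, 0], 0],
    [[0, -1, 0], 0],
  ],
)

```text
time: 9.33
ee_pos: [0.5606, 0.0698, 0.1222]
tool_rot: [-3.14, 0.0, -1.57]
contact_force: [-0.2, 0.7, -0.8]
width: 0.0184
```

Call:
drive_tool(
  deltas=[
    [[0, -1, 0], 0],
    [[0, -1, 0], 0],
    [[0, -1, 0], 0],
    [[0, -1, 0], 0],
    [[0, -1, 0], 0],
    [[0, -1, 0], 0],
    [[0, -1, 0], 0],
    [[0, -1, 0], 0],
    [[0, -1, 0], 0],
    [[0, 0, 0], 0],
  ],
)

```text
time: 10.17
ee_pos: [0.5606, -0.0205, 0.1219]
tool_rot: [-3.14, -0.001, -1.571]
contact_force: [1.5, 1.1, 3.8]
width: 0.0185
```

```bash
python3 - <<'E'
from h import *
quick('c3.png')
E
```

```text
(no output)
```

View pics/c3.png

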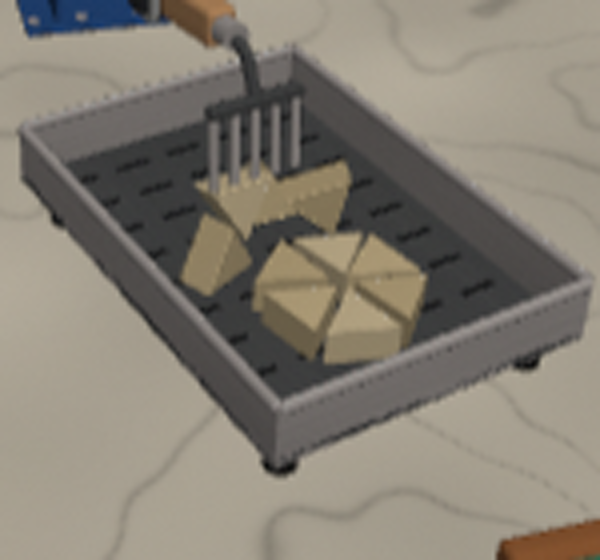

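Call:
drive_tool(
  deltas=[
    [[0, -1, 0], 0],
    [[0, -1, 0], 0],
    [[0, -1, 0], 0],
    [[0, -1, 0], 0],
    [[0, -1, 0], 0],
    [[0, -1, 0], 0],
    [[0, -0.5, 0], 0],
    [[0, 0, 2], 0],
    [[0, 0, 3], 0],
    [[0, 0, 3], 0],
    [[-0.5, -3.5, 1], 0],
    [[-0.5, -3.5, 0], 0],
    [[-0.5, -3.5, 0], 0],
    [[-0.5, -3.5, 0], 0],
    [[-0.5, -3.5, 0], 0],
    [[0, -3.5, 0], 0],
    [[0, -2, 0], 0],
    [[0, 0, 0], 0],
  ],
)

```text
time: 11.72
ee_pos: [0.5343, -0.3183, 0.2108]
tool_rot: [3.141, -0.002, -1.574]
contact_force: [-0.3, -0.5, -1.8]
width: 0.0182
```

```bash
cat >> h.py <<'E'
T0=np.array([.5535,.106])
def look(name):
    a=snap('top'); b=snap('scene')
    C=[]
    for d in spotter.silhouettes('top','chip0'):
        m=d['pixels'];ys,xs=np.nonzero(m)
        if len(xs)<30: continue
        p=at('top',xs.mean(),ys.mean(),.048)[:2]-T0
        if abs(p[0])<.11 and abs(p[1])<.15: C.append((round(d['score'],2),len(xs),np.round(p*1000).astype(int).tolist(),(int(xs.mean()),int(ys.mean()))))
    for c in sorted(C,key=lambda c:c[2][1]):print(c)
    A=a[180:285,225:365];k=6 if 0 else 4
    A=cv2.resize(A,(560,420),interpolation=cv2.INTER_CUBIC)
    for x in(-.095,0,.095):
        for y in(-.135,-.045,.045,.135):
            u=proj('top',[T0[0]+x,T0[1]+y,.03]);q=((u-[225,180])*4).astype(int);cv2.circle(A,tuple(int(i) for i in q),2,(255,0,0),-1)
    B=cv2.resize(b[190:280,285:430],(0,0),fx=3.8,fy=4.6667*.9,interpolation=cv2.INTER_CUBIC)
    B=cv2.resize(B,(int(560*.99),int(560*.62)))[:, :]
    V=np.zeros((600,800,3),np.uint8);A2=cv2.resize(A,(440,330));V[:330,:440]=A2
    B2=cv2.resize(b[185:285,285:430],(0,0),fx=2.45,fy=2.45,interpolation=cv2.INTER_CUBIC)
    V[:B2.shape[0],442:442+B2.shape[1]]=B2[:,:358]
    cv2.imwrite('pics/'+name,cv2.cvtColor(V[:332],cv2.COLOR_RGB2BGR))
E
python3 - <<'E'
from h import *
look('d1.png')
E
```

```text
(0.47, 98, [21, -50], (316, 223))
(0.7, 126, [-4, -29], (307, 233))
(0.49, 131, [-21, -6], (298, 240))
(0.68, 124, [-6, 38], (280, 234))
(0.45, 145, [-24, 58], (271, 241))
(0.47, 151, [15, 91], (258, 225))
```

View pics/d1.png

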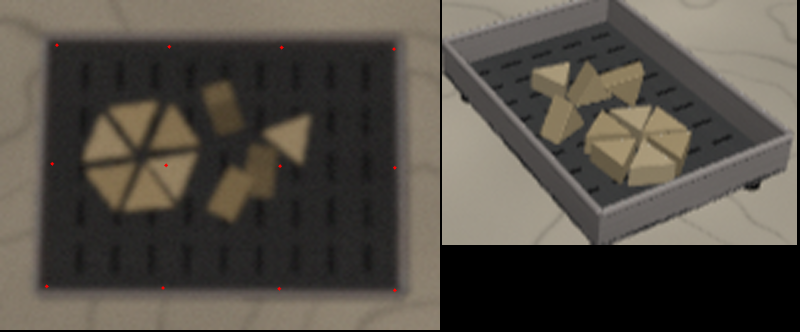

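The chips now look like a single layer. The hexagon is intact on the left, and three chips lie on their sides at (223,108), (230,195) and (262,172), with one flat at (288,138). I'll pull the flat chip diagonally into the empty −x/−y sixth.

Call:
drive_tool(
  deltas=[
    [[0.11, 3.11, 0], -0.0785],
    [[0.11, 3.11, 0], -0.0785],
    [[0.11, 3.11, 0], -0.0785],
    [[0.11, 3.11, 0], -0.0785],
    [[0.11, 3.11, 0], -0.0785],
    [[0.11, 3.11, 0], -0.0785],
    [[0.11, 3.11, 0], -0.0785],
    [[0.11, 3.11, 0], -0.0785],
    [[0.11, 3.11, 0], -0.0785],
    [[0.11, 3.11, 0], -0.0785],
    [[0, 0, -2], 0],
    [[0, 0, -2.5], 0],
    [[0, 0, -2.5], 0],
    [[0, 0, -2.5], 0],
    [[0, 0, -1.3], 0],
    [[0, 0, -0.5], 0],
    [[0, 0, 0], 0],
  ],
)

```text
time: 13.28
ee_pos: [0.5445, -0.0017, 0.0972]
tool_rot: [3.14, -0.002, -2.353]
contact_force: [-0.0, 0.5, -1.2]
width: 0.0186
```

```bash
python3 - <<'E'
from h import *
look('d2.png'); print(robot.read_state()['contact_force'])
s=robot.read_state()['ee_pos']
for dz in (.0605,.066): print(proj('scene',[s[0]+.0672,s[1]+.0672,s[2]-dz]))
b=viewer.read_camera('scene');cv2.imwrite('pics/raw2.png',b)
E
```

```text
(0.54, 94, [20, -48], (315, 224))
(0.54, 105, [-3, -30], (307, 233))
(0.67, 127, [-23, -6], (297, 241))
(0.56, 134, [44, 2], (295, 214))
(0.66, 125, [-6, 38], (279, 234))
(0.71, 132, [24, 40], (279, 222))
(0.56, 131, [-22, 59], (271, 240))
(0.67, 105, [35, 69], (267, 217))
(0.65, 122, [14, 91], (258, 226))
[ 0.54535867 -0.06502128 -1.35961364]
[318.70384662 225.30412345]
[318.66744825 227.23285669]
```

View pics/d2.png

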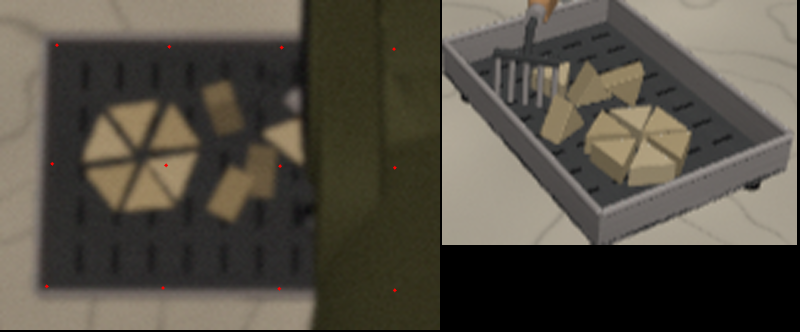

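Call:
drive_tool(
  deltas=[
    [[-0.6, -0.6, 0], 0],
    [[-0.6, -0.6, 0], 0],
    [[-0.6, -0.6, 0], 0],
    [[-0.6, -0.6, 0], 0],
    [[-0.6, -0.6, 0], 0],
    [[-0.6, -0.6, 0], 0],
    [[-0.6, -0.6, 0], 0],
    [[-0.6, -0.6, 0], 0],
    [[-0.6, -0.6, 0], 0],
    [[0, 0, 0], 0],
    [[0.3, 0.3, 1], 0],
    [[0, 0, 2.5], 0],
    [[0, 0, 2.5], 0],
  ],
)

```text
time: 14.57
ee_pos: [0.4946, -0.0532, 0.1589]
tool_rot: [3.14, -0.001, -2.354]
contact_force: [0.2, -0.3, -2.4]
width: 0.0187
```

Call:
drive_tool(
  deltas=[
    [[1.5, 1.05, 0], 0.1195],
    [[1.5, 1.05, 0], 0.1195],
    [[1.5, 1.05, 0], 0.1195],
    [[1.5, 1.05, 0], 0.1195],
    [[1.5, 1.05, 0], 0.1195],
    [[1.5, 1.05, 0], 0.1195],
    [[1.5, 1.05, 0], 0.1195],
    [[1.5, 1.05, 0], 0.1195],
    [[1.5, 1.05, 0], 0.1195],
    [[1.2, 0.75, 0], 0.1195],
    [[0, 0, -1.5], 0],
    [[0, 0, -1], 0],
    [[0, 0, 0], 0],
  ],
)

```text
time: 15.65
ee_pos: [0.6405, 0.0487, 0.1309]
tool_rot: [3.138, 0.001, -1.159]
contact_force: [-0.7, 0.4, -2.5]
width: 0.0186
```

```bash
python3 - <<'E'
from h import *
look('d3.png'); print(robot.read_state()['ee_pos'],robot.read_state()['tool_rot'])
E
```

```text
(0.6, 60, [34, 74], (265, 217))
(0.46, 131, [-14, 84], (261, 237))
(0.68, 138, [14, 92], (258, 226))
[0.64167309 0.04823025 0.13352449] [ 3.14107967e+00  1.98154224e-04 -1.15983418e+00]
```

View pics/d3.png

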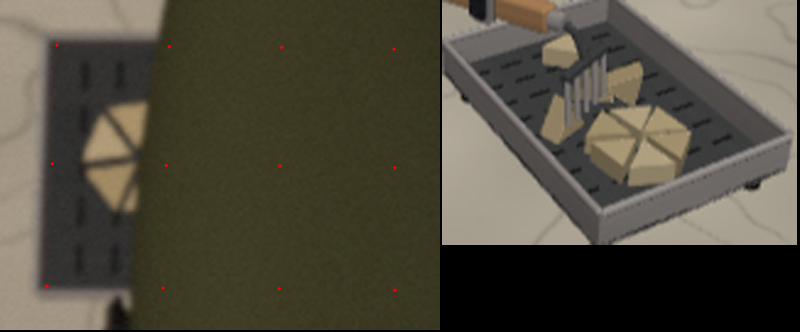

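```bash
python3 - <<'E'
from h import *
g=lambda u,v,z:np.round((at('scene',285+(u-442)/2.45,185+v/2.45,z)[:2]-T0)*1000)
print('tips',g(568,122,.0725),g(603,98,.0725), 'cmd', np.array([.6417-.038,.0482+.087])-T0)
print('hex top corners',[g(*p,.052) for p in[(587,130),(610,106),(660,110),(691,135),(685,165),(630,170)]])
print('A base',[g(*p,.03) for p in[(541,132),(566,144),(582,128)]])
b=cv2.imread('pics/raw2.png')
d=spotter.silhouettes('scene','rake_head')
for x in d[:2]:
  ys,xs=np.nonzero(x['pixels']);i=ys>ys.max()-40
  print(x['score'],x['rect'])
E
```

```text
tips [67. 44.] [22. 29.] cmd [0.0502 0.0292]
hex top corners [array([44., 39.]), array([ 7., 20.]), array([-29.,  47.]), array([-32.,  88.]), array([ -3., 118.]), array([ 41., 101.])]
A base [array([66., -1.]), array([55., 24.]), array([30., 12.])]
0.62 [306.9, 199.6, 94.8, 69.1]
```

Call:
drive_tool(
  deltas=[
    [[0, -0.9, 0], 0],
    [[0, 0, -0.8], 0],
    [[0, 0, -0.8], 0],
    [[0, 0, -0.5], 0],
    [[0, 0, 0], 0],
  ],
)

```text
time: 16.27
ee_pos: [0.6407, 0.0391, 0.1103]
tool_rot: [3.139, 0.001, -1.16]
contact_force: [-1.4, 0.3, -1.2]
width: 0.0186
```

Call:
drive_tool(
  deltas=[
    [[0, 0, -0.7], 0],
    [[0, 0, -0.5], 0],
    [[0, 0, 0], 0],
    [[0, -0.9, 0], 0],
    [[0, -0.9, 0], 0],
    [[0, -0.9, 0], 0],
    [[0, -0.9, 0], 0],
    [[0, -0.9, 0], 0],
    [[0, -0.9, 0], 0],
    [[0, -0.9, 0], 0],
    [[0, -0.9, 0], 0],
    [[0, -0.9, 0], 0],
    [[0, 0, 0], 0],
  ],
)

```text
time: 17.35
ee_pos: [0.642, -0.0438, 0.1003]
tool_rot: [3.141, -0.001, -1.161]
contact_force: [-0.1, 0.2, -2.4]
width: 0.0186
```

Call:
drive_tool(
  deltas=[
    [[0, 0.3, 1], 0],
    [[0, 0, 3], 0],
    [[0, 0, 3], 0],
    [[-1, -3, 3], 0],
    [[-1, -3, 0], -0.1],
    [[-1, -3, 0], -0.1],
    [[-1, -3, 0], -0.1],
    [[-1, -3, 0], -0.11],
    [[-1, -3, 0], 0],
    [[-1, -3, 0], 0],
    [[-1, -3, 0], 0],
    [[-1, -3, 0], 0],
    [[0, 0, 0], 0],
  ],
)

```text
time: 18.43
ee_pos: [0.551, -0.3119, 0.1998]
tool_rot: [3.142, -0.003, -1.574]
contact_force: [1.0, 0.5, -1.9]
width: 0.0185
```

```bash
python3 - <<'E'
from h import *
look('d4.png'); print(robot.read_state()['ee_pos'],robot.read_state()['tool_rot'])
E
```

```text
(0.47, 111, [-14, -91], (333, 238))
(0.4, 167, [-7, 39], (279, 234))
(0.41, 97, [23, 40], (279, 222))
(0.71, 124, [-23, 58], (271, 241))
(0.72, 121, [33, 70], (267, 218))
[ 0.55270378 -0.30688502  0.19946272] [-3.14105014e+00  5.95245045e-04 -1.56956825e+00]
```

View pics/d4.png

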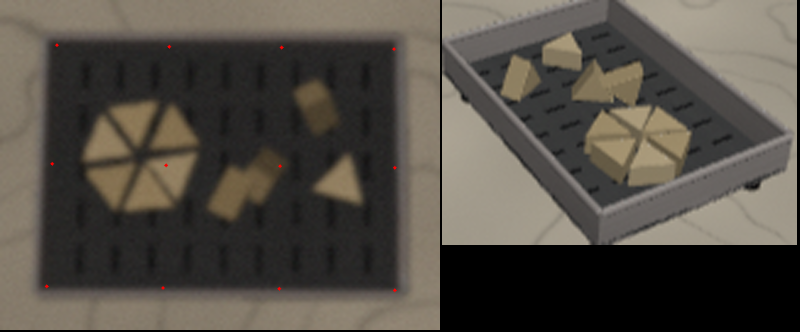

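Call:
drive_tool(
  deltas=[
    [[0.28, 3.17, 0], 0],
    [[0.28, 3.17, 0], 0],
    [[0.28, 3.17, 0], 0],
    [[0.28, 3.17, 0], 0],
    [[0.28, 3.17, 0], 0],
    [[0.28, 3.17, 0], 0],
    [[0.28, 3.17, 0], 0],
    [[0.28, 3.17, 0], 0],
    [[0.28, 3.17, 0], 0],
    [[0.28, 3.17, 0], 0],
    [[0.28, 3.17, 0], 0],
    [[0.28, 3.17, 0], 0],
    [[0.28, 3.17, 0], 0],
    [[0.28, 3.17, 0], 0],
    [[0, 0, -2], 0],
    [[0, 0, -2.5], 0],
    [[0, 0, -2], 0],
    [[0, 0, 0], 0],
  ],
)

```text
time: 20.08
ee_pos: [0.588, 0.138, 0.13]
tool_rot: [3.135, -0.001, -1.566]
contact_force: [-2.4, -0.3, -1.1]
width: 0.0184
```

```bash
python3 - <<'E'
from h import *
quick('c5.png'); print(robot.read_state()['ee_pos'],robot.read_state()['tool_rot'])
E
```

```text
[0.58912108 0.13777961 0.13218015] [ 3.13689958e+00 -6.39506820e-04 -1.56683266e+00]
```

View pics/c5.png

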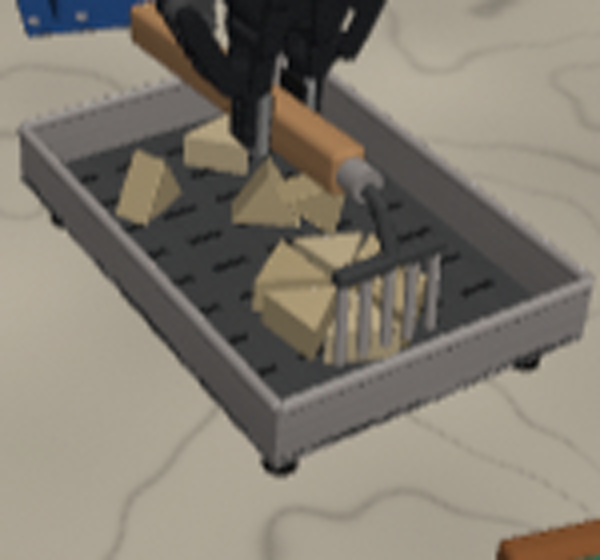

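```bash
python3 - <<'E'
from h import *
g=lambda u,v,z:np.round((at('scene',280+u/4,170+v/4,z)[:2]-T0)*1000)
print(g(341,363,.0715),g(433,330,.0715),'rim',g(280,398,.066),g(585,280,.066),'hex',g(327,362,.03),g(262,310,.03))
E
```

```text
[ 60. 137.] [  7. 139.] rim [ 96. 139.] [-92. 141.] hex [36. 96.] [43. 45.]
```

Call:
drive_tool(
  deltas=[
    [[0.5, -0.8, 0], 0],
    [[0, 0, -0.8], 0],
    [[0, 0, -0.8], 0],
    [[0, 0, -0.4], 0],
    [[0, 0, 0], 0],
  ],
)

```text
time: 20.55
ee_pos: [0.596, 0.1281, 0.113]
tool_rot: [3.14, -0.0, -1.57]
contact_force: [1.1, 0.1, -1.7]
width: 0.0182
```

Call:
drive_tool(
  deltas=[
    [[0, 0, -0.6], 0],
    [[0, 0, -0.6], 0],
    [[0, 0, -0.2], 0],
    [[0, 0, 0], 0],
  ],
)

```text
time: 20.88
ee_pos: [0.596, 0.1283, 0.0991]
tool_rot: [3.14, -0.0, -1.569]
contact_force: [0.9, -0.2, -1.4]
width: 0.0186
```

Call:
drive_tool(
  deltas=[
    [[0, -0.6, 0], 0],
    [[0, -0.6, 0], 0],
    [[0, -0.6, 0], 0],
    [[0, -0.6, 0], 0],
    [[0, -0.6, 0], 0],
    [[0, -0.6, 0], 0],
    [[0, 0, 0], 0],
    [[0, 0.3, 0], 0],
    [[0, 0, 1.5], 0],
    [[0, 0, 3], 0],
    [[0, 0, 3], 0],
    [[0, 0, 2.5], 0],
    [[0, -3, 0], 0],
    [[-0.5, -3.5, 0], 0],
    [[-0.5, -3.5, 0], 0],
    [[-0.5, -3.5, 0], 0],
    [[-0.5, -3.5, 0], 0],
    [[-0.5, -3.5, 0], 0],
    [[-0.5, -3.5, 0], 0],
    [[-0.5, -3.5, 0], 0],
  ],
)

```text
time: 22.55
ee_pos: [0.5614, -0.1808, 0.2001]
tool_rot: [-3.141, 0.0, -1.569]
contact_force: [0.4, 0.6, -2.2]
width: 0.0186
```

Call:
drive_tool(
  deltas=[
    [[-0.5, -3.5, 0], 0],
    [[-0.5, -3.5, 0], 0],
    [[0, -3.5, 0], 0],
    [[0, -3.5, 0], 0],
    [[0, 0, 0], 0],
    [[0, 0, 0], 0],
  ],
)

```text
time: 23.05
ee_pos: [0.5515, -0.3211, 0.1996]
tool_rot: [3.142, 0.0, -1.572]
contact_force: [0.4, 0.2, -1.5]
width: 0.019
```

```bash
python3 - <<'E'
from h import *
look('d6.png'); print(robot.read_state()['ee_pos'],robot.read_state()['tool_rot'])
a=viewer.read_camera('top')
d=spotter.silhouettes('top','tray')[0];m=d['pixels'].astype(np.uint8);print(d['score'],d['rect'])
E
```

```text
(0.47, 97, [-13, -89], (332, 237))
(0.6, 123, [-24, -6], (297, 242))
(0.58, 125, [25, 36], (280, 221))
(0.59, 133, [-22, 58], (271, 241))
(0.47, 127, [36, 62], (270, 216))
(0.59, 156, [-14, 85], (260, 237))
[ 0.55175823 -0.31840478  0.1998147 ] [ 3.14123227e+00  7.31427373e-04 -1.56836551e+00]
0.91 [294.4, 234.1, 115.6, 90.5]
```

View pics/d6.png

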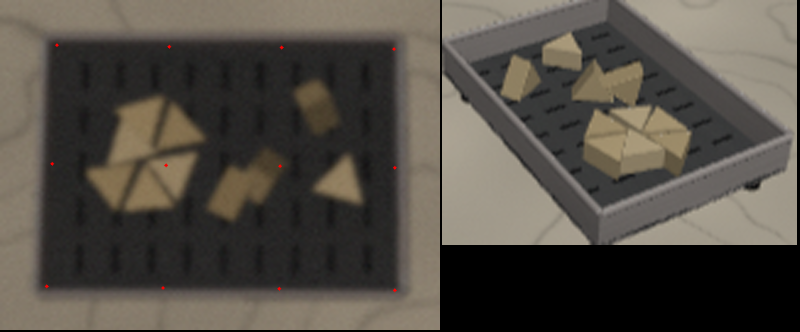

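```bash
python3 - <<'E'
from h import *
g=lambda u,v,z:np.round((at('scene',285+(u-442)/2.45,185+v/2.45,z)[:2]-T0)*1000-[4,8])
t=lambda u,v,z:np.round((at('top',225+u*140/440,180+v*105/330,z)[:2]-T0)*1000)
print('C ridge ends',g(608,72,.0646),g(641,62,.0646),'C base',g(628,104,.03))
print('B apex',g(592,60,.0646),'B base',g(572,97,.03),g(600,105,.03))
print('top C base corners',t(247,195,.03),t(268,203,.03),t(284,160,.03),t(264,150,.03))
print('top B base',t(207,210,.03),t(232,222,.03),t(256,180,.03),t(233,168,.03))
# stereo centroids
for c in('top','scene'):
    viewer.read_camera(c)
    for d in spotter.silhouettes(c,'chip0'):
        ys,xs=np.nonzero(d['pixels'])
        p=at(c,xs.mean(),ys.mean(),.045)[:2]-T0
        if abs(p[0])<.1 and -.15<p[1]<.15: print(c,round(d['score'],2),len(xs),np.round(p*1000).astype(int),(int(xs.mean()),int(ys.mean())))
E
```

```text
C ridge ends [-15. -19.] [-51. -18.] C base [-31.  -6.]
B apex [-12. -42.] B base [  9. -41.] [ -7. -17.]
top C base corners [-23. -19.] [-29. -36.] [  5. -48.] [ 13. -32.]
top B base [-35.  12.] [-44.  -8.] [-11. -26.] [-2. -8.]
top 0.7 101 [-23  59] (271, 241)
top 0.63 130 [ -7 -31] (308, 235)
top 0.56 128 [25 37] (280, 221)
top 0.54 126 [14 74] (265, 226)
top 0.47 172 [-14  85] (260, 237)
top 0.43 157 [ 46 -71] (325, 213)
scene 0.74 205 [-31 -13] (358, 218)
scene 0.72 142 [-13  90] (379, 245)
scene 0.7 196 [19 82] (365, 248)
scene 0.68 121 [24 35] (350, 236)
scene 0.59 176 [ 54 -63] (316, 217)
scene 0.54 232 [45 67] (350, 248)
scene 0.52 160 [ -5 -82] (333, 206)
scene 0.47 152 [ -1 -23] (345, 219)
```

```bash
cat > fit.py <<'E'
from h import *
from scipy.optimize import minimize
V=np.array([[23.09*np.cos(a),23.09*np.sin(a),z] for z in(-11,11) for a in(np.pi/2,np.pi*7/6,np.pi*11/6)])/1000
def masks(cam):
    viewer.read_camera(cam);out=[]
    for d in spotter.silhouettes(cam,'chip0'):
        ys,xs=np.nonzero(d['pixels']);p=at(cam,xs.mean(),ys.mean(),.045)[:2]-T0-(np.array([.004,.008]) if cam=='scene' else 0)
        if abs(p[0])<.1 and abs(p[1])<.14 and 60<len(xs)<300: out.append((p,d['pixels'],d['score']))
    return out
def poly(cam,c,R,off):
    P=np.array([proj(cam,v) for v in (R.apply(V)+[c[0]+T0[0]+off[0],c[1]+T0[1]+off[1],c[2]])])
    return cv2.convexHull(P.astype(np.float32))[:,0]
def iou(cam,m,c,R,off,k=4):
    ys,xs=np.nonzero(m);x0,y0,x1,y1=xs.min()-10,ys.min()-10,xs.max()+11,ys.max()+11
    M=cv2.resize(m[y0:y1,x0:x1].astype(np.uint8),None,fx=k,fy=k,interpolation=cv2.INTER_NEAREST)
    q=np.zeros_like(M);cv2.fillPoly(q,[np.round((poly(cam,c,R,off)-[x0-.5,y0-.5])*k).astype(int)],1)
    return (M&q).sum()/max((M|q).sum(),1)
E
python3 - <<'E'
from fit import *
A=masks('top');B=masks('scene')
print('top',[(np.round(p*1000).tolist(),round(s,2)) for p,_,s in A]);print('scene',[(np.round(p*1000).tolist(),round(s,2)) for p,_,s in B])
# on-side hypothesis: axis horizontal at angle a; flat: axis vertical
side=lambda a:Ro.from_euler('z',a)*Ro.from_euler('x',np.pi/2)
flat=lambda a:Ro.from_euler('z',a)
O=np.array([.004,.008])
for q in([-7,-31],[-22,-6],[46,-71],[-13,-90]):
    q=np.array(q)/1000
    ma=[m for p,m,_ in A if np.linalg.norm(p-q)<.013][:1]; mb=sorted([(np.linalg.norm(p-q),i) for i,(p,_,_) in enumerate(B)])[:1]; mb=[B[i][1] for d,i in mb if d<.024]
    best=[]
    for nm,f,z in(('side',side,.0415),('flat',flat,.041),('sideUp',side,.055),('flatUp',flat,.055)):
        r=max(((np.mean([iou('top',m,(*(q+[dx,dy]),z),f(a),(0,0)) for m in ma]+[iou('scene',m,(*(q+[dx,dy]),z),f(a),O) for m in mb]),a,dx,dy) for a in np.arange(0,np.pi,.2) for dx in(-.006,0,.006) for dy in(-.006,0,.006)),key=lambda t:t[0])
        best.append((nm,np.round(r,3).tolist()))
    print(q,len(ma),len(mb),best)
E
```

```text
top [([-14.0, 85.0], 0.68), ([-7.0, -32.0], 0.63), ([-23.0, 58.0], 0.53)]
scene [([39.0, 58.0], 0.8), ([13.0, 74.0], 0.77), ([-36.0, -21.0], 0.74), ([50.0, -73.0], 0.65), ([-9.0, -90.0], 0.58), ([-5.0, -31.0], 0.56), ([20.0, 27.0], 0.54), ([-15.0, 82.0], 0.52), ([-10.0, 27.0], 0.52), ([-27.0, 48.0], 0.4)]Traceback (most recent call last):
  File "<stdin>", line 13, in <module>
  File "<stdin>", line 13, in <genexpr>
  File "fit.py", line 16, in iou
    q=np.zeros_like(M);cv2.fillPoly(q,[np.round((poly(cam,c,R,off)-[x0-.5,y0-.5])*k).astype(int)],1)
                                                 ~~~~^^^^^^^^^^^^^
  File "fit.py", line 11, in poly
    P=np.array([proj(cam,v) for v in (R.apply(V)+[c[0]+T0[0]+off[0],c[1]+T0[1]+off[1],c[2]])])
                ~~~~^^^^^^^
  File "h.py", line 13, in proj
    i=viewer.camera_info(cam);K=np.array(i['K']);P=np.array(i['pose'])
ValueError: time passes only in moves, steps and waits
```

```bash
python3 - <<'E'
s=open('h.py').read().replace("viewer.camera_info(","_ci(").replace("import robot, viewer, spotter\n","import robot, viewer, spotter\nimport functools\n_ci=functools.lru_cache(None)(lambda n:viewer.camera_info(n))\n").replace("(lambda n:_ci(n))","(lambda n:viewer.camera_info(n))")
open('h.py','w').write(s)
E
cat > run.py <<'E'
from fit import *
A=masks('top');B=masks('scene')
side=lambda a:Ro.from_euler('z',a)*Ro.from_euler('x',np.pi/2)
flat=lambda a:Ro.from_euler('z',a)
O=np.array([.004,.008])
np.set_printoptions(suppress=True)
for q in([-7,-31],[-22,-6],[46,-71],[-13,-90]):
    q=np.array(q)/1000
    ma=[m for p,m,_ in A if np.linalg.norm(p-q)<.013][:1]; mb=sorted([(np.linalg.norm(p-q),i) for i,(p,_,_) in enumerate(B)])[:1]; mb=[B[i][1] for d,i in mb if d<.024]
    for nm,f,z in(('side',side,.0415),('flat',flat,.041),('sideUp',side,.055)):
        r=max(((np.mean([iou('top',m,(*(q+[dx,dy]),z),f(a),(0,0)) for m in ma]+[iou('scene',m,(*(q+[dx,dy]),z),f(a),O) for m in mb]),a,dx,dy) for a in np.arange(0,np.pi,.2) for dx in(-.01,-.005,0,.005) for dy in(-.01,-.005,0,.005)),key=lambda t:t[0])
        print(q,len(ma),len(mb),nm,np.round(r,3))
    c0=max(((iou('scene',mb[0],(*q,.0415),side(a),O)),a) for a in np.arange(0,np.pi,.2))
E
python3 run.py
```

```text
[-0.007 -0.031] 0 1 side [ 0.775  2.4    0.    -0.005]
[-0.007 -0.031] 0 1 flat [ 0.726  0.4    0.    -0.005]
[-0.007 -0.031] 0 1 sideUp [0.662 2.2   0.005 0.005]
[-0.022 -0.006] 1 1 side [0.541 2.6   0.    0.   ]
[-0.022 -0.006] 1 1 flat [ 0.483  0.    -0.005  0.   ]
[-0.022 -0.006] 1 1 sideUp [0.669 2.6   0.    0.   ]
[ 0.046 -0.071] 0 1 side [ 0.869  0.4    0.    -0.005]
[ 0.046 -0.071] 0 1 flat [ 0.765  0.8    0.    -0.01 ]
[ 0.046 -0.071] 0 1 sideUp [0.784 0.6   0.005 0.005]
[-0.013 -0.09 ] 1 1 side [ 0.627  1.6    0.    -0.005]
[-0.013 -0.09 ] 1 1 flat [0.753 0.2   0.    0.   ]
[-0.013 -0.09 ] 1 1 sideUp [0.593 2.6   0.005 0.   ]
```

```bash
cat > six.py <<'E'
from fit import *
from scipy.optimize import differential_evolution
O=np.array([.004,.008]);A=masks('top')+masks('top');B=masks('scene')
import sys
def fit6(q,rs=.024):
    q=np.array(q)/1000
    ma=[m for p,m,_ in A if np.linalg.norm(p-q)<.010][:1]
    mb=sorted([(np.linalg.norm(p-q),i) for i,(p,_,_) in enumerate(B)])[:1];mb=[B[i][1] for d,i in mb if d<rs]
    if not(ma and mb):print(q,'missing',len(ma),len(mb));return
    def cost(v):
        R=Ro.from_quat(v[3:7]+np.array([0,0,0,1e-6]));z=v[2];zmin=(R.apply(V)[:,2]+z).min()
        c=(q[0]+v[0],q[1]+v[1],z)
        return -iou('top',ma[0],c,R,(0,0))-iou('scene',mb[0],c,R,O)+20*abs(zmin-.03)
    r=differential_evolution(cost,[(-.015,.015)]*2+[(.038,.075)]+[(-1,1)]*4,popsize=12,maxiter=70,seed=1,polish=False)
    R=Ro.from_quat(r.x[3:7]);P=R.apply(V)+[q[0]+r.x[0],q[1]+r.x[1],r.x[2]]
    print(q,'cost',round(r.fun,3),'c',np.round(1000*np.array([q[0]+r.x[0],q[1]+r.x[1],r.x[2]])),'axis',np.round(R.apply([0,0,1]),2));print(np.round(P*1000).astype(int).tolist())
for q in eval(sys.argv[1]): fit6(q)
E
python3 six.py "[[-7,-31],[-22,-6],[46,-71],[-13,-90]]"
```

```text
[-0.007 -0.031] cost -1.455 c [ -7. -32.  45.] axis [-0.38 -0.92 -0.03]
[[17, -30, 37], [-7, -21, 68], [-19, -14, 31], [9, -50, 36], [-15, -41, 67], [-28, -35, 30]]
[-0.022 -0.006] cost -1.565 c [-25.  -6.  54.] axis [0.35 0.93 0.11]
[[-34, -12, 31], [-44, -13, 70], [-7, -25, 58], [-26, 9, 33], [-36, 8, 72], [0, -4, 60]]
[ 0.046 -0.071] cost -1.541 c [ 50. -69.  51.] axis [-0.64  0.76 -0.1 ]
[[39, -92, 52], [64, -68, 72], [67, -71, 33], [25, -76, 50], [50, -52, 70], [53, -55, 30]]
[-0.013 -0.09 ] cost -1.654 c [-12. -92.  44.] axis [ 0.08 -0.05 -1.  ]
[[9, -96, 57], [-29, -108, 54], [-19, -69, 53], [11, -98, 35], [-27, -109, 32], [-18, -70, 31]]
```

Call:
drive_tool(
  deltas=[
    [[0.42, 3.25, 0], 0],
    [[0.42, 3.25, 0], 0],
    [[0.42, 3.25, 0], 0],
    [[0.42, 3.25, 0], 0],
    [[0.42, 3.25, 0], 0],
    [[0.42, 3.25, 0], 0],
    [[0.42, 3.25, 0], 0],
    [[0.42, 3.25, 0], 0],
    [[0.42, 3.25, 0], 0],
    [[0.42, 3.25, 0], 0],
    [[0, 0, -2], 0],
    [[0, 0, -2.5], 0],
    [[0, 0, -2], 0],
    [[0, 0, 0], 0],
    [[0, 0, 0], 0],
  ],
)

```text
time: 25.45
ee_pos: [0.5926, 0.0054, 0.1342]
tool_rot: [3.139, -0.0, -1.569]
contact_force: [0.1, 0.2, -0.6]
width: 0.0183
```

```bash
python3 - <<'E'
from h import *
b=snap('scene','e1.png');s=robot.read_state();print(s['ee_pos'],s['tool_rot'][2])
z=s['ee_pos'][2]-.0605
for n in('rake_head',):
  for d in spotter.silhouettes('scene',n)[:1]:
    m=d['pixels'].astype(np.uint8);print(d['score'],d['rect'])
    c=max(cv2.findContours(m,cv2.RETR_EXTERNAL,cv2.CHAIN_APPROX_NONE)[0],key=len)
    h=cv2.approxPolyDP(cv2.convexHull(c),1.5,True)[:,0]
    for u,v in h: print((u,v),np.round((at('scene',u,v,z)[:2]-T0)*1000-[4,8]))
E
```

```text
[0.5938432  0.00532453 0.13562138] -1.569507590736284
0.69 [321.1, 182.3, 66.2, 74.2]
(np.int32(314), np.int32(165)) [ -44. -252.]
(np.int32(330), np.int32(173)) [ -59. -193.]
(np.int32(350), np.int32(197)) [-40. -70.]
(np.int32(349), np.int32(215)) [ 3. -8.]
(np.int32(327), np.int32(221)) [ 57. -12.]
(np.int32(314), np.int32(175)) [ -17. -203.]
```

Call:
drive_tool(
  deltas=[
    [[0.4, 0.3, 0], 0],
    [[0, 0, -0.9], 0],
    [[0, 0, -0.9], 0],
    [[0, 0, -0.9], 0],
    [[0, 0, -0.8], 0],
    [[0, 0, 0], 0],
  ],
)

```text
time: 26.05
ee_pos: [0.5958, 0.0083, 0.0973]
tool_rot: [3.138, -0.0, -1.569]
contact_force: [-1.8, 0.6, -1.8]
width: 0.0182
```

Call:
drive_tool(
  deltas=[
    [[0, -0.7, 0], 0],
    [[0, -0.7, 0], 0],
    [[0, -0.7, 0], 0],
    [[0, -0.7, 0], 0],
    [[0, -0.7, 0], 0],
    [[-0.6, -0.5, 0], 0],
    [[-0.6, -0.5, 0], 0],
    [[-0.6, -0.5, 0], 0],
    [[-0.4, -0.5, 0], 0],
    [[0, 0, 0], 0],
    [[0, 0.3, 1.5], 0],
    [[0, 0, 3], 0],
    [[0, 0, 3], 0],
    [[0, 0, 2.5], 0],
    [[0, -3.5, 0], 0],
    [[0, -3.5, 0], 0],
    [[-0.5, -3.5, 0], 0],
    [[-0.5, -3.5, 0], 0],
    [[-0.5, -3.5, 0], 0],
    [[-0.5, -3.5, 0], 0],
  ],
)

```text
time: 27.72
ee_pos: [0.5554, -0.2549, 0.2001]
tool_rot: [-3.141, 0.0, -1.569]
contact_force: [1.3, -0.3, -2.3]
width: 0.0184
```

Call:
drive_tool(
  deltas=[
    [[0, -3.5, 0], 0],
    [[0, -3, 0], 0],
    [[0, 0, 0], 0],
    [[0, 0, 0], 0],
  ],
)

```text
time: 28.05
ee_pos: [0.5553, -0.32, 0.1996]
tool_rot: [3.142, 0.0, -1.572]
contact_force: [0.3, 0.3, -0.8]
width: 0.0185
```

```bash
cat > two.py <<'E'
from fit import *
print(robot.read_state()['ee_pos'])
A=masks('top')+masks('top');B=masks('scene')
u=[]
for p,m,s in A:
    if all(np.linalg.norm(p-x)>.012 for x in u):u.append(p)
print('top',len(u),sorted([tuple(np.round(p*1000).astype(int).tolist()) for p in u],key=lambda t:t[1]))
print('scene',len(B),sorted([(*np.round(p*1000).astype(int).tolist(),round(s,2),int(m.sum())) for p,m,s in B],key=lambda t:t[1]))
E
python3 two.py
```

```text
[ 0.55534501 -0.31996802  0.19958489]
top 10 [(-13, -90), (47, -71), (-8, -33), (-22, -6), (25, 37), (-5, 39), (-21, 59), (37, 62), (13, 73), (-15, 85)]
scene 8 [(-9, -91, 0.58, 181), (50, -73, 0.47, 164), (-8, -33, 0.42, 152), (-35, -20, 0.45, 192), (-29, 48, 0.64, 114), (40, 58, 0.64, 197), (13, 73, 0.53, 232), (-16, 81, 0.64, 169)]
```

Call:
drive_tool(
  deltas=[
    [[0.33, 3.28, 0], 0],
    [[0.33, 3.28, 0], 0],
    [[0.33, 3.28, 0], 0],
    [[0.33, 3.28, 0], 0],
    [[0.33, 3.28, 0], 0],
    [[0.33, 3.28, 0], 0],
    [[0.33, 3.28, 0], 0],
    [[0.33, 3.28, 0], 0],
    [[0.33, 3.28, 0], 0],
    [[0.33, 3.28, 0], 0],
    [[0, 0, -2], 0],
    [[0, 0, -2.5], 0],
    [[0, 0, -2], 0],
    [[0, 0, -1], 0],
    [[0, 0, -0.9], 0],
    [[0, 0, -0.9], 0],
    [[0, 0, -1], 0],
    [[0, 0, 0], 0],
  ],
)

```text
time: 29.85
ee_pos: [0.5879, 0.0093, 0.0955]
tool_rot: [3.14, -0.0, -1.57]
contact_force: [-0.2, -1.0, -2.5]
width: 0.0187
```

```bash
python3 - <<'E'
from h import *
b=snap('scene','e2.png');s=robot.read_state();print(s['ee_pos'],s['contact_force'])
z=s['ee_pos'][2]-.0605
d=spotter.silhouettes('scene','rake_head')[0];m=d['pixels'].astype(np.uint8)
c=max(cv2.findContours(m,cv2.RETR_EXTERNAL,cv2.CHAIN_APPROX_NONE)[0],key=len)
for u,v in cv2.approxPolyDP(cv2.convexHull(c),1.5,True)[:,0]: print((int(u),int(v)),np.round((at('scene',u,v,z)[:2]-T0)*1000-[4,8]))
for x in(-.031,0,.031): print(proj('scene',[s['ee_pos'][0]+x+.004,s['ee_pos'][1]+.095+.008,z]))
E
```

```text
[0.58816911 0.00927777 0.09635051] [-0.12765329 -0.11512044 -0.66592942]
(317, 179) [ -47. -241.]
(329, 186) [ -57. -193.]
(351, 211) [-43. -66.]
(350, 230) [ 1. -4.]
(328, 236) [56. -9.]
(315, 190) [ -14. -193.]
[349.41446935 230.82909525]
[337.77153585 234.88025651]
[325.77571427 239.05420525]
```

Call:
drive_tool(
  deltas=[
    [[0, -0.7, 0], 0],
    [[0, -0.7, 0], 0],
    [[0, -0.7, 0], 0],
    [[0, -0.7, 0], 0],
    [[0, -0.7, 0], 0],
    [[0, -0.7, 0], 0],
    [[0, -0.7, 0], 0],
    [[0, -0.4, 0], 0],
    [[-0.6, -0.4, 0], 0],
    [[-0.6, -0.4, 0], 0],
    [[-0.6, -0.4, 0], 0],
    [[0, 0, 0], 0],
    [[0, 0.3, 1.5], 0],
    [[0, 0, 3], 0],
    [[0, 0, 3], 0],
    [[0, 0, 2.5], 0],
    [[0, -3.5, 0], 0],
    [[0, -3.5, 0], 0],
    [[0, -3.5, 0], 0],
    [[0, -3.5, 0], 0],
  ],
)

```text
time: 31.62
ee_pos: [0.5706, -0.1936, 0.1975]
tool_rot: [-3.141, -0.0, -1.568]
contact_force: [0.4, -0.8, -2.1]
width: 0.0188
```

Call:
drive_tool(
  deltas=[
    [[-0.5, -3.5, 0], 0],
    [[-0.5, -3.5, 0], 0],
    [[0, -3.5, 0], 0],
    [[0, -2.5, 0], 0],
    [[0, 0, 0], 0],
    [[0, 0, 0], 0],
  ],
)

```text
time: 32.12
ee_pos: [0.5602, -0.3236, 0.1966]
tool_rot: [3.141, 0.001, -1.572]
contact_force: [-0.5, 0.4, -2.2]
width: 0.0184
```

```bash
python3 two.py
```

```text
[ 0.56023635 -0.32360906  0.19658232]
top 9 [(-13, -90), (46, -72), (-10, -35), (-20, -8), (26, 37), (-5, 38), (-23, 59), (38, 63), (-14, 86)]
scene 8 [(-11, -91, 0.58, 135), (50, -72, 0.46, 185), (-31, -20, 0.57, 174), (-11, 27, 0.7, 107), (-27, 49, 0.54, 114), (38, 58, 0.56, 204), (13, 73, 0.62, 229), (-16, 81, 0.75, 199)]
```

```bash
python3 - <<'E'
from fit import *
O=np.array([.004,.008])
for cam in('top','scene'):
    for p,m,s in masks(cam):
        if abs(p[0]+.018)<.03 and -.06<p[1]<.01:
            c=max(cv2.findContours(cv2.resize(m.astype(np.uint8)*255,None,fx=4,fy=4,interpolation=cv2.INTER_LINEAR)//128,cv2.RETR_EXTERNAL,cv2.CHAIN_APPROX_NONE)[0],key=len)
            q=cv2.boxPoints(cv2.minAreaRect(c))/4 if cam=='top' else cv2.approxPolyDP(c,6,True)[:,0]/4
            for z in(.03,.0646): print(cam,np.round(p*1000),z,[np.round((at(cam,*x,z)[:2]-T0-(O if cam=='scene' else 0))*1000).astype(int).tolist() for x in q])
E
python3 six.py "[[-10,-35],[-20,-8]]"
```

```text
scene [ -8. -35.] 0.03 [[-47, -83], [-6, -61], [5, -48], [-16, -18], [-24, -29], [-24, -46], [-45, -64]]
scene [ -8. -35.] 0.0646 [[-18, -42], [21, -21], [31, -8], [12, 20], [4, 10], [4, -6], [-15, -24]]
scene [-31. -20.] 0.03 [[-76, -58], [-37, -55], [-22, -42], [-24, -18], [-34, -3], [-55, -24]]
scene [-31. -20.] 0.0646 [[-44, -18], [-8, -15], [6, -3], [5, 20], [-5, 33], [-25, 14]]
[-0.01  -0.035] cost -1.362 c [ -9. -36.  45.] axis [-0.89 -0.46 -0.05]
[[10, -47, 31], [1, -35, 68], [-9, -12, 37], [-10, -57, 30], [-19, -45, 67], [-28, -22, 36]]
[-0.02  -0.008] cost -1.598 c [-22.  -7.  54.] axis [-0.42 -0.9  -0.05]
[[-31, 8, 73], [-25, 7, 34], [3, -7, 58], [-40, -12, 72], [-34, -13, 32], [-6, -27, 57]]
```

Call:
drive_tool(
  deltas=[
    [[0.57, 3.22, 0], 0],
    [[0.57, 3.22, 0], 0],
    [[0.57, 3.22, 0], 0],
    [[0.57, 3.22, 0], 0],
    [[0.57, 3.22, 0], 0],
    [[0.57, 3.22, 0], 0],
    [[0.57, 3.22, 0], 0],
    [[0.57, 3.22, 0], 0],
    [[0.57, 3.22, 0], 0],
    [[0, 0, -2.5], 0],
    [[0, 0, -2.5], 0],
    [[0, 0, -2.5], 0],
    [[0, 0, -1.5], 0],
    [[0, 0, -0.9], 0],
    [[0, -0.7, 0], 0],
    [[0, -0.7, 0], 0],
    [[0, -0.7, 0], 0],
    [[0, -0.7, 0], 0],
    [[0, -0.7, 0], 0],
    [[0, 0, 0], 0],
  ],
)

```text
time: 34.58
ee_pos: [0.6126, -0.0697, 0.099]
tool_rot: [-3.14, -0.001, -1.571]
contact_force: [0.0, 0.5, -1.7]
width: 0.0188
```

Call:
drive_tool(
  deltas=[
    [[0, 0.3, 1.5], 0],
    [[0, 0, 2.5], 0],
    [[0, 0, 2], 0],
    [[-1.25, 0.85, 0], -0.108],
    [[-1.25, 0.85, 0], -0.108],
    [[-1.25, 0.85, 0], -0.108],
    [[-1.25, 0.85, 0], -0.108],
    [[-1.25, 0.85, 0], -0.108],
    [[-1.25, 0.85, 0], -0.108],
    [[-1.25, 0.85, 0], -0.108],
    [[-1.25, 0.85, 0], -0.108],
    [[-1.3, 0.8, 0], -0.108],
    [[0, 0, -2], 0],
    [[0, 0, 0], 0],
  ],
)

```text
time: 35.75
ee_pos: [0.497, 0.0115, 0.1364]
tool_rot: [3.14, -0.002, -2.541]
contact_force: [-0.5, -0.8, -2.1]
width: 0.0186
```

```bash
python3 - <<'E'
from h import *
b=snap('scene','e3.png');s=robot.read_state();print(s['ee_pos'],s['tool_rot'][2],s['contact_force'])
z=s['ee_pos'][2]-.0605
d=spotter.silhouettes('scene','rake_head')[0];m=d['pixels'].astype(np.uint8)
c=max(cv2.findContours(m,cv2.RETR_EXTERNAL,cv2.CHAIN_APPROX_NONE)[0],key=len)
for u,v in cv2.approxPolyDP(cv2.convexHull(c),1.5,True)[:,0]: print((int(u),int(v)),np.round((at('scene',u,v,z)[:2]-T0)*1000-[4,8]))
E
python3 two.py
```

```text
[0.49765396 0.01126745 0.13730482] -2.540642373469486 [-0.35025233 -0.46327241 -1.08460228]
(354, 152) [-183. -265.]
(354, 166) [-135. -193.]
(344, 211) [  6. -25.]
(321, 206) [ 41. -67.]
(321, 186) [  -3. -144.]
(338, 165) [-100. -219.]
[0.49858586 0.01111443 0.13804741]
top 7 [(-19, -8), (25, 37), (-6, 39), (-23, 58), (38, 62), (14, 73), (-15, 86)]
scene 7 [(50, -90, 0.55, 209), (0, -84, 0.68, 67), (-10, -39, 0.59, 140), (-30, -19, 0.61, 196), (39, 58, 0.5, 208), (13, 74, 0.55, 228), (-15, 83, 0.69, 153)]
```

Call:
drive_tool(
  deltas=[
    [[0, 0, -1.2], 0],
    [[0, 0, -1.2], 0],
    [[0, 0, -1], 0],
    [[0, 0, -0.6], 0],
    [[0, 0, 0], 0],
    [[-0.5, -0.5, 0], 0],
    [[-0.5, -0.5, 0], 0],
    [[-0.5, -0.5, 0], 0],
    [[-0.5, -0.5, 0], 0],
    [[-0.5, -0.5, 0], 0],
    [[-0.5, -0.5, 0], 0],
    [[-0.2, -0.2, 0], 0],
    [[0, 0, 0], 0],
  ],
)

```text
time: 37.23
ee_pos: [0.4663, -0.0214, 0.0981]
tool_rot: [-3.142, -0.0, -2.542]
contact_force: [-0.2, -1.0, -1.9]
width: 0.0185
```

Call:
drive_tool(
  deltas=[
    [[0.2, 0.2, 1.5], 0],
    [[0, 0, 2.5], 0],
    [[0, 0, 3], 0],
    [[0.3, -2, 3], 0],
    [[0.3, -3.5, 0], 0.1],
    [[0.5, -3.5, 0], 0.1],
    [[0.5, -3.5, 0], 0.1],
    [[0.5, -3.5, 0], 0.1],
    [[0.5, -3.5, 0], 0.1],
    [[0.5, -3.5, 0], 0.1],
    [[0.5, -3.5, 0], 0.1],
    [[0, -3.5, 0], 0.1],
    [[0, 0, 0], 0.1],
    [[0, 0, 0], 0.07],
    [[0, 0, 0], 0],
  ],
)

```text
time: 38.48
ee_pos: [0.5048, -0.3195, 0.1975]
tool_rot: [3.141, 0.001, -1.571]
contact_force: [0.4, 1.0, -1.1]
width: 0.0182
```

```bash
python3 two.py; python3 six.py "[[-34,-60],[-20,-8]]"
```

```text
[ 0.50482706 -0.31952068  0.19745803]
top 10 [(-14, -91), (47, -87), (-30, -50), (-19, -11), (26, 36), (-5, 38), (-24, 58), (39, 62), (13, 74), (-13, 85)]
scene 9 [(-10, -90, 0.55, 163), (51, -90, 0.49, 158), (-16, -13, 0.62, 201), (20, 27, 0.58, 123), (-12, 28, 0.47, 100), (-27, 49, 0.51, 99), (38, 58, 0.68, 193), (12, 74, 0.78, 187), (-15, 82, 0.61, 174)]
[-0.034 -0.06 ] missing 0 1
[-0.02  -0.008] cost -1.694 c [-16. -13.  46.] axis [ 0.48  0.86 -0.17]
[[-16, -21, 71], [-7, -33, 34], [-41, -13, 40], [-6, -2, 67], [3, -14, 30], [-30, 6, 36]]
```

```bash
python3 two.py; python3 six.py "[[-30,-50]]"
```

```text
[ 0.50503189 -0.31864925  0.19803695]
top 9 [(-12, -91), (49, -87), (-31, -50), (-19, -11), (25, 37), (-22, 58), (37, 62), (14, 74), (-14, 87)]
scene 10 [(-11, -90, 0.61, 141), (51, -88, 0.52, 178), (-32, -57, 0.42, 146), (-14, -11, 0.7, 162), (21, 27, 0.63, 128), (-9, 27, 0.47, 121), (-28, 47, 0.53, 135), (39, 59, 0.68, 224), (13, 73, 0.57, 242), (-15, 82, 0.52, 174)]
[-0.03 -0.05] missing 1 0
```

Call:
drive_tool(
  deltas=[
    [[-0.1, 0.5, 0.3], -0.117],
    [[-0.1, 0.5, 0], -0.117],
    [[-0.1, 0.5, 0], -0.117],
    [[-0.1, 0.5, 0], -0.117],
    [[-0.1, 0.5, 0], -0.117],
    [[-0.1, 0.5, 0], -0.117],
    [[-0.1, 0.5, 0], -0.117],
    [[-0.1, 0.5, 0], -0.117],
    [[-0.1, 0.5, 0], -0.117],
    [[-0.1, 0.5, 0], -0.117],
    [[-0.1, 0.5, 0], -0.117],
    [[-0.1, 0.5, 0], -0.117],
    [[-0.1, 0.5, 0], -0.117],
    [[-0.1, 0.5, 0], -0.117],
    [[-0.1, 0.4, 0], -0.117],
    [[-0.1, 0.4, 0], -0.117],
    [[0, 0, 0], 0],
    [[0, 0, 0], 0],
  ],
)

```text
time: 41.18
ee_pos: [0.489, -0.2408, 0.2011]
tool_rot: [-3.141, 0.0, 2.843]
contact_force: [-0.6, 0.1, -1.3]
width: 0.0187
```

Call:
drive_tool(
  deltas=[
    [[0, 0, -2.5], 0],
    [[0, 0, -2.5], 0],
    [[0, 0, -2], 0],
    [[0, 0, -1.5], 0],
    [[0, 0, -1], 0],
    [[0, 0, -0.8], 0],
    [[0, 0, -0.4], 0],
    [[0, 0, -0.2], 0],
    [[0, 0, 0], 0],
  ],
)

```text
time: 41.93
ee_pos: [0.4889, -0.2414, 0.0929]
tool_rot: [-3.14, 0.0, 2.84]
contact_force: [-3.5, -0.5, 2.7]
width: 0.0186
```

Call:
drive_tool(
  deltas=[
    [[0, 0, -0.15], 0],
    [[0, 0, -0.1], 0],
    [[0, 0, 0], 0],
    [[0, 0, 0], 0],
  ],
)

```text
time: 42.27
ee_pos: [0.4893, -0.2416, 0.0919]
tool_rot: [-3.14, 0.002, 2.84]
contact_force: [-5.4, -0.2, 13.2]
width: 0.0188
```

```bash
python3 - <<'E'
from h import *
b0=cv2.cvtColor(cv2.imread('pics/sc0.png'),cv2.COLOR_BGR2RGB)
s=robot.read_state();print(s['ee_pos'],s['contact_force'])
for i in range(2):
    snap('scene');d=spotter.silhouettes('scene','rake_head')[0];m=d['pixels']
    ys,xs=np.nonzero(m);print(d['score'],d['rect'],'at start was [310,151,82,38]; lowest',xs[ys.argmax()],ys.max(),'left',xs.min())
E
```

```text
[ 0.48932058 -0.24164413  0.09189307] [-5.39929642 -0.17014157 13.1572671 ]
0.69 [310.4, 149.6, 82.2, 35.7] at start was [310,151,82,38]; lowest 271 168 left 269
0.6 [311.2, 147.2, 81.3, 34.6] at start was [310,151,82,38]; lowest 271 164 left 269
```

Call:
drive_tool(
  deltas=[
    [[0, 0, 0], 0],
    [[0, 0, 0], 0],
    [[0, 0, 0], 0],
    [[0, 0, 0], 0],
    [[0, 0, 0], 0],
    [[0, 0, 0], 0],
    [[0, 0, 0], 0],
    [[0, 0, 0], 0],
    [[0, 0, 0], 0],
    [[0, 0, 0], 0],
  ],
  hand=-1,
)

```text
time: 43.3
ee_pos: [0.489, -0.2408, 0.0894]
tool_rot: [-3.142, -0.0, 2.84]
contact_force: [0.3, 0.3, 0.2]
width: 0.0857
```

Call:
drive_tool(
  deltas=[
    [[0, 0, 1], 0],
    [[0, 0, 2], 0],
    [[0, 0, 3], 0],
    [[0, 0, 3], 0],
    [[0, 0, 3], 0],
    [[0, 0, 2], 0],
    [[0, 0, 0], 0],
    [[0, 0, 0], 0],
  ],
)

```text
time: 43.97
ee_pos: [0.4899, -0.2413, 0.2315]
tool_rot: [-3.141, 0.003, 2.84]
contact_force: [0.2, -0.1, -0.4]
width: 0.0855
```

```bash
python3 - <<'E'
from h import *
s=robot.read_state();print(s['time'],s['ee_pos'],s['width'],s['contact_force'])
snap('wrist','w9.png');d=spotter.silhouettes('wrist','rake_grip')[0];m=d['pixels'];print(d['score'],d['rect'])
ys,xs=np.nonzero(m)
def mid(v):
    x=xs[ys==v];return (x.min()+x.max())/2
va=ys.min()+4
h=wat(mid(240),240,.117,s);t=wat(mid(va),va,.117,s);e=wat(mid(ys.min()+2),ys.min(),.117,s);q=h-t;yaw=np.arctan2(q[1],q[0]);u=np.array([np.cos(yaw),np.sin(yaw)])
print('yaw',yaw,'tail',e,'start tail .3584 -.2001; grip',e[:2]+.14*u)
snap('scene','s9.png')
for i in range(2):
    snap('scene');r=spotter.silhouettes('scene','rake_head')[0];print('scene rake',r['rect'])
E
python3 two.py
```

```text
43.9667 [ 0.48993072 -0.24125791  0.23146006] 0.08549778448579044 [ 0.23356618 -0.11209387 -0.42384289]
0.6 [317.6, 158.3, 53.0, 243.3]
yaw -0.30104179470367176 tail [ 0.35989923 -0.20187967  0.117     ] start tail .3584 -.2001; grip [ 0.49360316 -0.24339182]
scene rake [311.0, 149.4, 80.7, 36.7]
scene rake [309.2, 148.7, 75.5, 30.7]
[ 0.4883686  -0.24050194  0.22845949]
top 9 [(-13, -91), (48, -87), (-30, -50), (-19, -10), (-5, 38), (-23, 57), (35, 61), (14, 73), (-15, 85)]
scene 8 [(-8, -91, 0.63, 169), (51, -89, 0.55, 190), (-16, -12, 0.68, 181), (20, 26, 0.47, 121), (-29, 49, 0.69, 110), (40, 57, 0.67, 193), (13, 74, 0.63, 224), (-16, 81, 0.55, 146)]
```

```bash
python3 -c "
from h import *
a=cv2.imread('pics/sc0.png').astype(int);b=cv2.imread('pics/s9.png').astype(int)
d=np.abs(a-b).mean(2);print('rake zone diff',d[130:180,265:355].mean(),'bench ref',d[330:380,100:200].mean(), 'tin',d[215:285,228:278].mean(),'bin',d[165:210,190:262].mean(),'squeegee',d[285:340,400:520].mean())
print(robot.close_job())"
```

```text
rake zone diff 2.0314074074074076 bench ref 0.6782666666666666 tin 0.7998095238095239 bin 1.0458847736625516 squeegee 0.7663636363636364
the job is handed in; nothing more can be done
None
```

I spread the ten chips over the tray with the rake, laid the rake back in its rest, let go and handed the job in at about 44 s. Handing in gave no verdict.

**How it went:** I raked the two upper layers off first, then moved chips at floor level to fill the empty sixths. One chip was leaning on its neighbour. Two strokes failed to free it: the first missed and the second only turned the neighbouring chip. The third pulled them apart.

**Chips:**
- Combining the last camera looks, all ten chips were in the tray. Not every look found all ten.
- Every sixth held a chip. The tightest was the middle sixth on the +x side, whose chip centre was about 8 mm inside the boundary.
- I could view no more pictures by the end, so "none leaning" rests on the top and scene cameras agreeing on each chip's position. Most agreed within a few millimetres. The last chip I moved differed by 7 mm, and partly hidden chips in the old heap by about 10 mm. I put both down to partial views of the chips.

**Rake:** The wrist camera gave a heading of −0.301 rad against −0.302 at the start. The handle's tail was within about 3 mm of where it began. I did not measure its height separately. The scene picture matched the start picture there, apart from a slightly larger difference than on bare bench.

**Bystanders and forces:** The tin, bin and squeegee showed no visible change from the start picture. The largest force I read was about 13 N, when seating the rake in its rest; readings came only at the end of each move.

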